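# Sweep the worn heel pieces off the cutting board into the scrap tray

## Robot

A 7-joint arm with a two-finger parallel gripper is mounted at the origin on the work surface. World frame = base frame: x ahead of the robot, y to its left, z up, the work surface at z = 0. Lengths are in m, angles in rad, forces in N, time in s.
With the tool pointing down it reaches from about 0.35 to 0.775 m from the base axis. Payload 3.1 kg.
Tool frame: the origin (TCP) lies on the centre line of the jaws, within the pads' length; the fingertips stand 17 mm ahead of it and the grasp point (between the pads) lies 2 mm behind it; z points along the fingers, y is the direction in which the jaws open and shut (so a half turn about z gives the same grasp; the last joint's range is limited). The gripper opens to 85 mm and grips with 20 to 120 N. Pads are 22 mm wide; open, the fingers measure 114 mm over their backs; the gripper's body (76 mm by 85 mm) begins 54 mm behind the grasp point. The pads swing forward as they close: fully open they stand 13 mm farther back than shut.
Start: joints at [-1.179, 0.311, 0.014, 1.512, -0.004, 1.319, -0.027], TCP at [0.231, 0.499, 0.248] pointing down, gripper open.
Joint ranges: [-2.7, 2.7], [-0.3, 1.91], [-1.27, 1.3], [0.12, 2.57], [-1.44, 4.58], [0.2, 2.03], [-3.05, 3.05]. Speed limits (rad/s): [2.79, 2.79, 3.14, 3.14, 3.14, 3.14, 3.14].

## Interface

Orientations are given as a unit quaternion [x, y, z, w].
In Python, from rig import r gives the robot as it stands. The module is installed in compiled form; this text tells all that it offers.
- The arm moves only by the tool servo_tool, never from a script. Its argument "commands" is a list of rows, each an object with "translation": the shift along the tool's x, y, z in m, a list of three; "dr": the turn, a rotation vector about the tool's x, y, z in degrees, a list of three; "claw": the closure in counts, from 0 (fully open) to 255 (shut). A call has exactly 8 rows; each row shifts and turns the commanded pose from where the row before left it, along the tool's axes as they then stand; what a row does not reach is not made up. A row lasts 1/12 s, in which the tool goes at most 41.7 mm and 7.16 degrees, less where a joint would pass 70% of its speed; a pose out of reach is approached as far as the arm can. A call is refused whole if a number of a shift passes 0.0417 or a number of a turn 7.16, either way. A call with a gripper value outside its range is refused whole. The fingers move at their own pace and stop on an object; the grip force is fixed at half the most. Time passes only in rows, so rows that do not move let the fingers close, or fill a call up. It gives the time, the measured TCP pose, the force and the opening at its end, in the units of the state.
- r.sense(): the state, without advancing time (a new reading comes with each control period).
- r.read_camera(name): name is "side" or "top"; returns the picture (420x560x3 uint8, red, green, blue); there is no depth.
- r.camera_params(name): a dict with "mtx" (3x3 intrinsics, pixels), "origin" and "attitude" of the camera in the world. Camera axes: x right, y down, z forward; pixel columns grow to the right and rows downward; lengths in m; the calibration is good to about 2 mm. A picture is of the moment at which its call begins. camera_params takes no time and is no camera call.
- r.close_job(): hands the job in, once; it reports no verdict.
The state is a dict: "clock": time; "joint_positions": joint angles; "qd": joint speeds; "effort": joint torques, N m; "eef_pos": TCP position; "tool_rot": TCP orientation; "wrist_force": force on the tool from outside, world axes, zero at the start; "wrist_torque": the same for the moment, N m; "gripper_width": finger opening in m.
Only numpy, scipy, OpenCV 4.12 (cv2) and the standard library are available. Lean on these libraries where they do the work, as an engineer would, in place of code of your own. Each camera call takes 0.05 s, during which the arm holds its last target.

## Task

Clear the shoemaker's cutting board of the four worn black heel pieces: sweep them along the board with the fingers and off its end into the bare metal scrap tray, pushing only, without picking any of them up. The glue bottle and the two new tan heel pieces stay where they are on the board, and nothing else on the bench is to be knocked about.

Things in the scene. Friction and masses are not known exactly. Their poses are not given: they have to be found in the camera images.
- board: Dull green nylon cutting board on the dark bench, 330 mm (x) by 360 mm (y) by 30 mm thick, fixed. Origin: centre of its underside, on the bench; z up, top face at z = +30 mm. Its two ends are the edges at y = +180 and y = -180 mm; a tray stands against each.
- scrap_tray: Scrap tray of bare sheet metal, open on top, one undivided space with a few pulled tacks on its floor. 240 mm (x) by 130 mm (y) by 26 mm high outside, walls and floor 2 mm, so its rim is 4 mm below the board's top. Fixed, with a long wall against one end of the board (1 mm gap), on either the +y or the -y side, shifted up to 25 mm along that end. Origin: centre of its underside, on the bench; axes parallel to the board's.
- findings_tray: Dark green plastic tray with six compartments of small new parts, 240 by 130 by 26 mm, fixed against the other end of the board. Nothing belongs in it from this job. Origin: centre of its underside; axes parallel to the board's.
- worn_1: Worn heel piece, black with small steel nail heads on top, loose (13 to 25 g), lying on the board. D-shaped plate, 38 mm from its straight edge to its round back, 40 mm wide, 10 mm thick. Origin: centre of the round part, on the underside; z up, x points to the round back (it ends at x = +20 mm; the straight edge, 40 mm long, lies at x = -18 mm; sides at y = +-20 mm).
- worn_2: Worn heel piece, black with small steel nail heads on top, loose (13 to 25 g), lying on the board. D-shaped plate, 38 mm from its straight edge to its round back, 40 mm wide, 10 mm thick. Origin: centre of the round part, on the underside; z up, x points to the round back (it ends at x = +20 mm; the straight edge, 40 mm long, lies at x = -18 mm; sides at y = +-20 mm).
- worn_3: Worn heel piece, black with small steel nail heads on top, loose (13 to 25 g), lying on the board. D-shaped plate, 38 mm from its straight edge to its round back, 40 mm wide, 10 mm thick. Origin: centre of the round part, on the underside; z up, x points to the round back (it ends at x = +20 mm; the straight edge, 40 mm long, lies at x = -18 mm; sides at y = +-20 mm).
- worn_4: Worn heel piece, black with small steel nail heads on top, loose (13 to 25 g), lying on the board. D-shaped plate, 38 mm from its straight edge to its round back, 40 mm wide, 10 mm thick. Origin: centre of the round part, on the underside; z up, x points to the round back (it ends at x = +20 mm; the straight edge, 40 mm long, lies at x = -18 mm; sides at y = +-20 mm).
- new_a: New heel piece, tan, plain top, loose, to be left alone, lying on the board. D-shaped plate, 38 mm from its straight edge to its round back, 40 mm wide, 10 mm thick. Origin: centre of the round part, on the underside; z up, x points to the round back (it ends at x = +20 mm; the straight edge, 40 mm long, lies at x = -18 mm; sides at y = +-20 mm).
- new_b: New heel piece, tan, plain top, loose, to be left alone, lying on the board. D-shaped plate, 38 mm from its straight edge to its round back, 40 mm wide, 10 mm thick. Origin: centre of the round part, on the underside; z up, x points to the round back (it ends at x = +20 mm; the straight edge, 40 mm long, lies at x = -18 mm; sides at y = +-20 mm).
- glue_bottle: Small white glue bottle with a red collar and thin nozzle, standing loose on the board, 38 mm in diameter and 74 mm high. Origin: centre of its foot; z up.
- hammer: Shoemaker's hammer lying on the bench beside the trays, 250 mm long, 32 mm high at most, loose. Origin: middle of its length on the bench; x points along the handle to the head.
- brush_tin: Open metal tin with brushes in it, standing on the bench, 80 mm in diameter, 180 mm high with the brushes, loose. Origin: centre of its foot.
- pen: Dark blue pen lying on the bench, 140 mm long, 9 mm thick, loose. Origin: middle of its length on the bench; x along it.
- polish_tin: Flat round polish tin lying on the bench, 75 mm in diameter, 25 mm high, loose. Origin: centre of its underside.

How it is judged:
By the outcome, as a careful person would: the job done as asked, in the order asked, and still so for the second after the job is handed in, with the robot touching nothing.
It also fails if it takes over 70 s, if anything falls off the work surface, if the arm or the gripper's body presses on something with over 40 N, if the wrist force passes 120 N, or if a joint passes its speed limit or range.

## Working session

There is one attempt and no reset: what is moved stays moved. The work goes in short steps, Python scripts to look and compute and a tool call to move; the robot and the scene stay as the last step left them, time stands still between calls to the robot, and variables do not carry over. Pictures are saved under pics/ and viewed, and the job is handed in when it is done.

Besides the shell and the picture viewer there is one more tool, called after "Request:" by a JSON object that holds its "fn" and its "kwargs". servo_tool: Moves the arm, as the interface text tells. Its arguments: {"type":"object","properties":{"commands":{"type":"array","items":{"type":"object","properties":{"translation":{"type":"array","items":{"type":"number"}},"dr":{"type":"array","items":{"type":"number"}},"claw":{"type":"number"}}}}},"required":["commands"]}

```bash
mkdir -p pics; python3 - <<'E'
from rig import r
import cv2
for n in("top","side"):
    im=r.read_camera(n); cv2.imwrite(f"pics/{n}0.png",im[:,:,::-1]); p=r.camera_params(n); print(n,p)
print(r.sense())
E
```

```text
top {'mtx': array([[450.02916988,   0.        , 280.20490818],
       [  0.        , 450.02916988, 210.39641834],
       [  0.        ,   0.        ,   1.        ]]), 'origin': array([0.47160063, 0.02120802, 1.29210311]), 'attitude': array([ 0.71442839, -0.69889484,  0.02584358, -0.02168356])}
side {'mtx': array([[460.8589492 ,   0.        , 278.60907766],
       [  0.        , 460.8589492 , 217.34473275],
       [  0.        ,   0.        ,   1.        ]]), 'origin': array([ 0.18872316, -0.90339714,  1.04402044]), 'attitude': array([ 0.90950378, -0.17183981,  0.07184151, -0.37163524])}
{'clock': 0.1, 'joint_positions': array([-1.17869416,  0.31167123,  0.0139507 ,  1.51290254, -0.00437356,
        1.31922954, -0.02717969]), 'qd': array([-0.00019636, -0.00028447, -0.00070188, -0.00157142, -0.00102231,
       -0.00016245, -0.00035257]), 'effort': array([ 7.93081599e-04, -3.80850863e+01,  1.46867777e-01, -2.31242073e+01,
        1.24807568e-02,  8.09935096e-03, -9.82094832e-06]), 'eef_pos': array([0.23088758, 0.49849538, 0.24731322]), 'tool_rot': array([ 2.15134075e-01,  9.76583914e-01, -1.07457998e-03, -1.83695649e-04]), 'wrist_force': array([ 0.03192669, -0.18020778, -0.16935395]), 'wrist_torque': array([ 0.00967056, -0.0228436 ,  0.05224441]), 'gripper_width': 0.0855946739491678}
```

```bash
ls -la
```

```text
total 12
drwxr-xr-x  3 agent agent 4096 Dec  6 15:20 .
drwxr-xr-x 23 root  root  4096 Dec  6 15:20 ..
drwxr-xr-x  2 agent agent 4096 Dec  6 15:21 pics
```

View pics/top0.png

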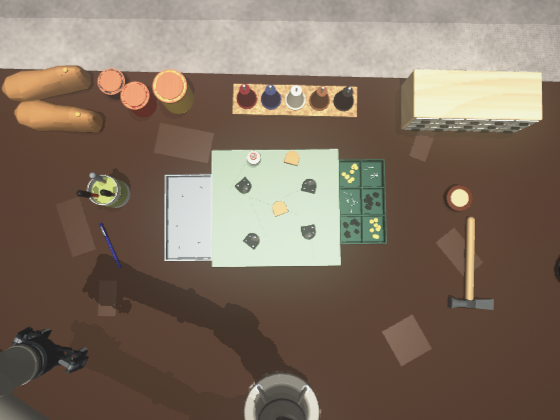

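View pics/side0.png

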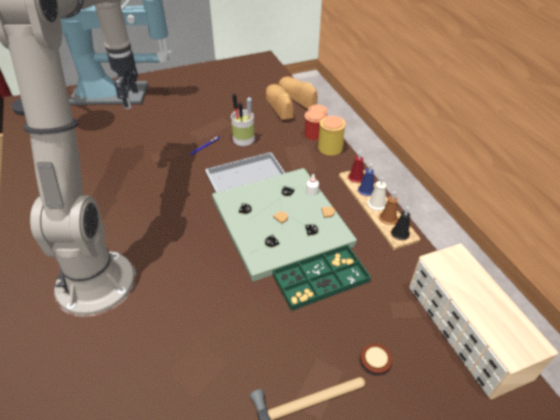

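```bash
python3 - <<'E'
import cv2
im=cv2.imread("pics/top0.png")[90:330,90:430]
cv2.imwrite("pics/topc.png",cv2.resize(im,None,fx=2.3,fy=2.3,interpolation=cv2.INTER_CUBIC))
E
```

```text
(no output)
```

View pics/topc.png

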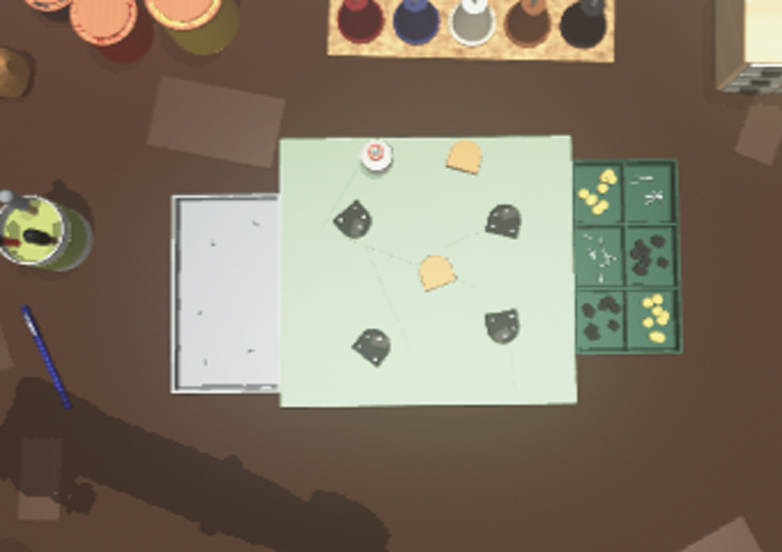

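The scrap tray lies on the left of the top view, at world +y. In the enlarged crop the worn pieces are at about (354,219), (503,221), (372,347) and (502,326). The tan ones are at (464,157) and (437,272), and the bottle is at (375,157).

```bash
cat > h.py <<'E'
import numpy as np
from scipy.spatial.transform import Rotation as R
from rig import r
def pix2w(n,u,v,z):
    p=r.camera_params(n); d=R.from_quat(p["attitude"]).apply(np.linalg.solve(p["mtx"],[u,v,1])); o=p["origin"]
    return o+d*(z-o[2])/d[2]
def w2pix(n,P):
    p=r.camera_params(n); c=R.from_quat(p["attitude"]).inv().apply(np.asarray(P)-p["origin"]); q=p["mtx"]@c.T
    return (q[:2]/q[2]).T
E
python3 - <<'E'
from h import *
c=lambda a,z:pix2w("top",a[0]/2.3+90,a[1]/2.3+90,z).round(4)
for k,a,z in [("w1",(354,219),.04),("w2",(503,221),.04),("w3",(372,347),.04),("w4",(502,326),.04),("na",(464,157),.04),("nb",(437,272),.04),("bottle top",(376,153),.074+.03),
 ("bTL",(280,138),.03),("bTR",(571,136),.03),("bBL",(281,406),.03),("bBR",(577,402),.03),("tTL",(172,196),.026),("tBL",(173,393),.026)]: print(k,c(a,z))
import cv2
im=cv2.imread("pics/top0.png")
cv2.imwrite("pics/topd.png",cv2.resize(im[140:270,205:345],None,fx=4.5,fy=4.5,interpolation=cv2.INTER_CUBIC))
# board corners from the side too
for a in [(215,192),(301,172),(353,239),(246,270)]: print(pix2w("side",*a,.03).round(3))
E
```

```text
w1 [0.6243 0.1178 0.04  ]
w2 [ 0.626  -0.0635  0.04  ]
w3 [0.4695 0.0919 0.04  ]
w4 [ 0.4982 -0.0645  0.04  ]
na [ 0.7035 -0.0145  0.04  ]
nb [0.5619 0.0155 0.04  ]
bottle top [0.694  0.0895 0.104 ]
bTL [0.7238 0.2124 0.03  ]
bTR [ 0.7346 -0.1463  0.03  ]
bBL [0.3958 0.2007 0.03  ]
bBR [ 0.4083 -0.1579  0.03  ]
tTL [0.6494 0.3434 0.026 ]
tBL [0.4085 0.3328 0.026 ]
[0.405 0.205 0.03 ]
[0.707 0.197 0.03 ]
[ 0.728 -0.141  0.03 ]
[ 0.397 -0.135  0.03 ]
```

View pics/topd.png

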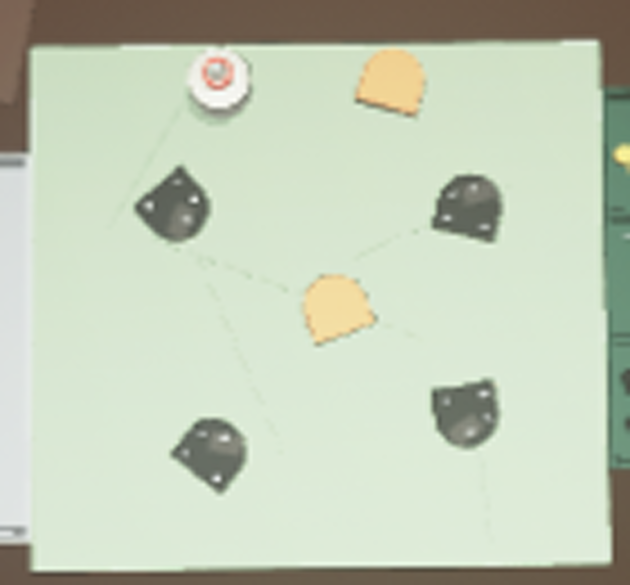

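Layout found: the board measures about 330 x 359 mm, which matches, with yaw of about 2°. The scrap tray is on +y, with its inner span at world x ≈ 0.416–0.652. I'll turn the tool so its x axis is the push direction, and part the fingers slightly to make a wide pusher.

Request:
{"fn": "servo_tool", "kwargs": {"commands": [{"translation":[0,0,0],"dr":[0,0,7.1],"claw":190},{"translation":[0,0,0],"dr":[0,0,7.1],"claw":190},{"translation":[0,0,0],"dr":[0,0,7.1],"claw":190},{"translation":[0,0,0],"dr":[0,0,7.1],"claw":190},{"translation":[0,0,0],"dr":[0,0,7.1],"claw":190},{"translation":[0,0,0],"dr":[0,0,7.1],"claw":190},{"translation":[0,0,0],"dr":[0,0,7.1],"claw":190},{"translation":[0,0,0],"dr":[0,0,7.1],"claw":190}]}}

```text
clock: 0.77
eef_pos: [0.2309, 0.4987, 0.2476]
tool_rot: [0.656, 0.755, -0.001, 0.0]
wrist_force: [0.3, -0.4, 0.3]
gripper_width: 0.0215
```

```bash
cat >> h.py <<'E'
def go(x,y,z):
    s=r.sense(); q=R.from_quat(s["tool_rot"]); d=np.array([x,y,z])-s["eef_pos"]
    t=q.as_matrix(); print("t",round(s["clock"],2),"pos",s["eef_pos"].round(4),"yaw",np.degrees(np.arctan2(t[1,1],t[0,1])).round(2),"tilt",t[:2,2].round(4),"w",round(s["gripper_width"],4),"F",s["wrist_force"].round(1))
    print("tool shift",q.inv().apply(d).round(4))
E
python3 -c "
from h import *
go(.475,.042,.12)"
```

```text
t 0.77 pos [0.2309 0.4987 0.2476] yaw 8.0 tilt [-0.0005 -0.0013] w 0.0215 F [ 0.3 -0.4  0.3]
tool shift [-0.4861  0.1782  0.1281]
```

Request:
{"fn": "servo_tool", "kwargs": {"commands": [{"translation":[-0.03,0.011,0],"dr":[0,0,0],"claw":190},{"translation":[-0.03,0.011,0],"dr":[0,0,0],"claw":190},{"translation":[-0.03,0.011,0],"dr":[0,0,0],"claw":190},{"translation":[-0.03,0.011,0],"dr":[0,0,0],"claw":190},{"translation":[-0.03,0.011,0],"dr":[0,0,0],"claw":190},{"translation":[-0.03,0.011,0],"dr":[0,0,0],"claw":190},{"translation":[-0.03,0.011,0],"dr":[0,0,0],"claw":190},{"translation":[-0.03,0.011,0],"dr":[0,0,0],"claw":190}]}}

```text
clock: 1.43
eef_pos: [0.3532, 0.2727, 0.248]
tool_rot: [0.654, 0.757, -0.0, -0.0]
wrist_force: [0.7, 0.6, -0.4]
gripper_width: 0.0217
```

Request:
{"fn": "servo_tool", "kwargs": {"commands": [{"translation":[-0.031,0.011,0.016],"dr":[0,0,0],"claw":190},{"translation":[-0.031,0.011,0.016],"dr":[0,0,0],"claw":190},{"translation":[-0.031,0.011,0.016],"dr":[0,0,0],"claw":190},{"translation":[-0.031,0.011,0.016],"dr":[0,0,0],"claw":190},{"translation":[-0.031,0.011,0.016],"dr":[0,0,0],"claw":190},{"translation":[-0.031,0.011,0.016],"dr":[0,0,0],"claw":190},{"translation":[-0.03,0.011,0.016],"dr":[0,0,0],"claw":190},{"translation":[0,0,0],"dr":[0,0,0],"claw":190}]}}

```text
clock: 2.1
eef_pos: [0.4609, 0.0636, 0.1338]
tool_rot: [0.658, 0.753, -0.003, 0.001]
wrist_force: [-0.3, 0.1, 0.2]
gripper_width: 0.0217
```

```bash
python3 -c "
from h import *
import cv2
go(.475,.042,.051)
im=r.read_camera('top'); cv2.imwrite('pics/t1.png',cv2.resize(im[120:290,140:380,::-1],None,fx=3,fy=3))
im=r.read_camera('side'); cv2.imwrite('pics/s1.png',cv2.resize(im[120:290,180:400,::-1],None,fx=3,fy=3))
"
```

```text
t 2.1 pos [0.4609 0.0636 0.1338] yaw 7.71 tilt [-0.0029 -0.0068] w 0.0217 F [-0.3  0.1  0.2]
tool shift [-0.0228  0.0114  0.0829]
```

View pics/t1.png

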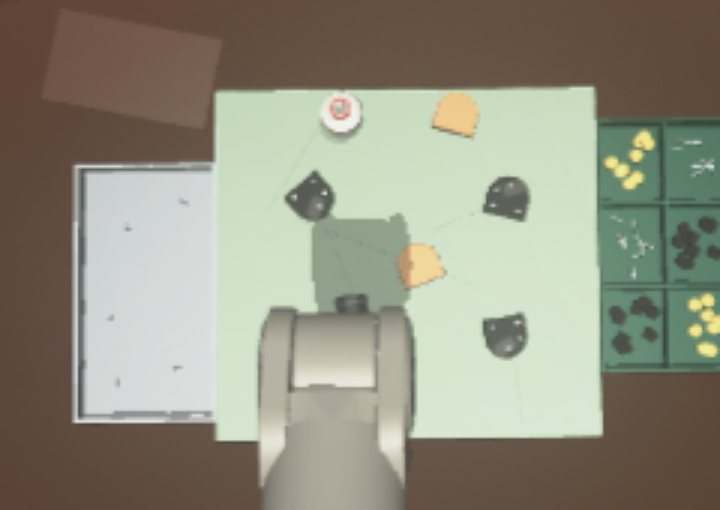

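View pics/s1.png

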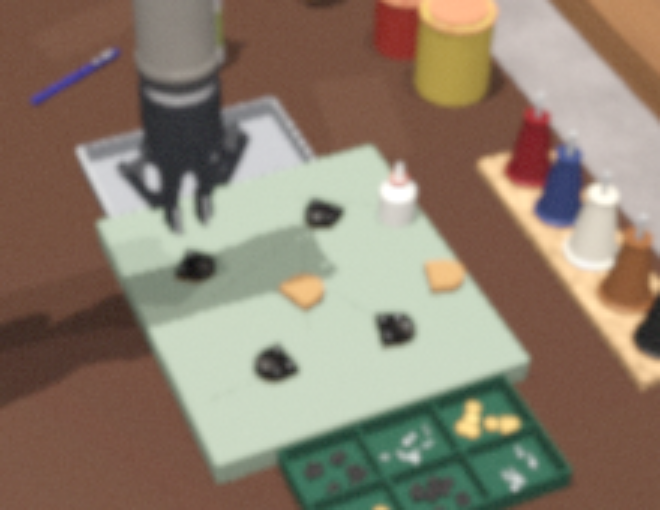

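The arm hangs over the front left of the board and nothing has been touched. In the side crop the fingers are at (190,210). The measured pose lags the command, so I'll let it settle and read it again.

```bash
python3 -c "
from h import *
go(.475,.042,.051)"
```

```text
t 2.2 pos [0.4601 0.0701 0.1353] yaw 8.11 tilt [-0.0025 -0.0012] w 0.0217 F [ 0.7  0.9 -0.3]
tool shift [-0.0299  0.0111  0.0843]
```

Request:
{"fn": "servo_tool", "kwargs": {"commands": [{"translation":[-0.01,0.004,0],"dr":[0,0,0],"claw":190},{"translation":[-0.01,0.004,0],"dr":[0,0,0],"claw":190},{"translation":[-0.01,0.003,0.015],"dr":[0,0,0],"claw":190},{"translation":[0,0,0.015],"dr":[0,0,0],"claw":190},{"translation":[0,0,0.015],"dr":[0,0,0],"claw":190},{"translation":[0,0,0.015],"dr":[0,0,0],"claw":190},{"translation":[0,0,0.01],"dr":[0,0,0],"claw":190},{"translation":[0,0,0],"dr":[0,0,0],"claw":190}]}}

```text
clock: 2.87
eef_pos: [0.4739, 0.0453, 0.0646]
tool_rot: [0.653, 0.758, -0.001, -0.002]
wrist_force: [-0.6, 0.4, 0.3]
gripper_width: 0.0221
```

```bash
python3 -c "
from h import *
import cv2
im=r.read_camera('side'); cv2.imwrite('pics/s2.png',cv2.resize(im[160:240,200:310,::-1],None,fx=6,fy=6))
go(.455,.205,.05)
"
```

```text
t 2.92 pos [0.4749 0.0451 0.0657] yaw 8.47 tilt [-0.0022  0.0003] w 0.0221 F [ 0.4 -0.8  0.4]
tool shift [0.1611 0.0039 0.0158]
```

View pics/s2.png

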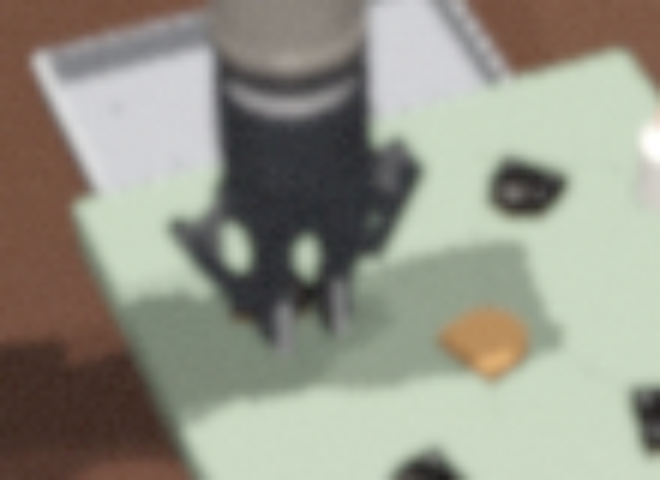

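The side view shows the fingers behind w3 and about 15 mm too high. The finger linkage spreads wide above the tips, which will matter near the bottle later. Next I'll lower the tool and push w3.

Request:
{"fn": "servo_tool", "kwargs": {"commands": [{"translation":[0,0,0.008],"dr":[0,0,0],"claw":190},{"translation":[0,0,0.007],"dr":[0,0,0],"claw":190},{"translation":[0,0,0],"dr":[0,0,0],"claw":190},{"translation":[0.008,0,0],"dr":[0,0,0],"claw":190},{"translation":[0.01,0,0],"dr":[0,0,0],"claw":190},{"translation":[0.012,0,0],"dr":[0,0,0],"claw":190},{"translation":[0.012,0,0],"dr":[0,0,0],"claw":190},{"translation":[0.012,0,0],"dr":[0,0,0],"claw":190}]}}

```text
clock: 3.58
eef_pos: [0.468, 0.0991, 0.0517]
tool_rot: [0.653, 0.757, 0.001, -0.0]
wrist_force: [0.3, -0.6, 0.5]
gripper_width: 0.0218
```

```bash
python3 -c "
from h import *
import cv2
im=r.read_camera('side'); cv2.imwrite('pics/s3.png',cv2.resize(im[160:240,200:310,::-1],None,fx=6,fy=6))
go(.455,.208,.05)
"
```

```text
t 3.63 pos [0.4674 0.1026 0.0515] yaw 8.64 tilt [-0.0001  0.0033] w 0.0218 F [-0.6  2.   0.1]
tool shift [0.1061 0.0036 0.0019]
```

View pics/s3.png

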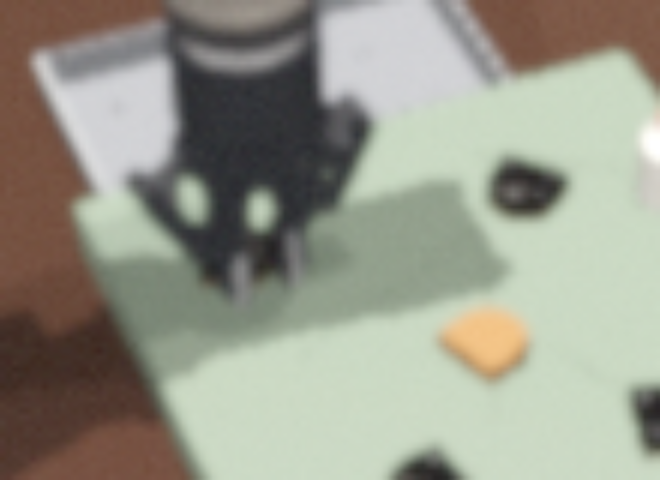

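Request:
{"fn": "servo_tool", "kwargs": {"commands": [{"translation":[0.013,0,0],"dr":[0,0,0],"claw":190},{"translation":[0.013,0,0],"dr":[0,0,0],"claw":190},{"translation":[0.013,0,0],"dr":[0,0,0],"claw":190},{"translation":[0.013,0,0],"dr":[0,0,0],"claw":190},{"translation":[0.013,0,0],"dr":[0,0,0],"claw":190},{"translation":[0.013,0,0],"dr":[0,0,0],"claw":190},{"translation":[0.013,0,0],"dr":[0,0,0],"claw":190},{"translation":[0.013,0,0],"dr":[0,0,0],"claw":190}]}}

```text
clock: 4.3
eef_pos: [0.4528, 0.2015, 0.0517]
tool_rot: [0.653, 0.757, 0.0, -0.0]
wrist_force: [0.0, -0.0, -0.4]
gripper_width: 0.0218
```

```bash
python3 -c "
from h import *
import cv2
im=r.read_camera('side'); cv2.imwrite('pics/s4.png',cv2.resize(im[140:240,190:310,::-1],None,fx=5,fy=5))
go(.455,.208,.05)
"
```

```text
t 4.35 pos [0.4521 0.2052 0.0516] yaw 8.64 tilt [0.0003 0.0033] w 0.0218 F [-0.3  3.1 -0.4]
tool shift [0.0023 0.0033 0.0016]
```

View pics/s4.png

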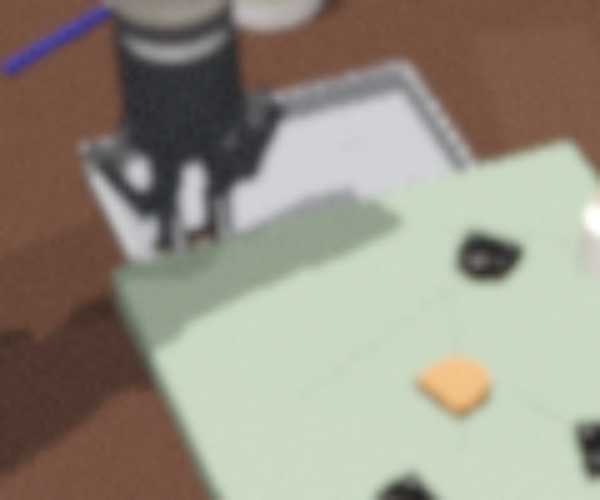

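Request:
{"fn": "servo_tool", "kwargs": {"commands": [{"translation":[0.005,0,0],"dr":[0,0,0],"claw":190},{"translation":[0.005,0,0],"dr":[0,0,0],"claw":190},{"translation":[0,0,0],"dr":[0,0,0],"claw":190},{"translation":[-0.01,0,-0.01],"dr":[0,0,0],"claw":190},{"translation":[-0.03,0,-0.015],"dr":[0,0,0],"claw":190},{"translation":[-0.03,0,-0.015],"dr":[0,0,0],"claw":190},{"translation":[-0.03,0,0],"dr":[0,0,0],"claw":190},{"translation":[-0.03,0,0],"dr":[0,0,0],"claw":190}]}}

```text
clock: 5.02
eef_pos: [0.4715, 0.0784, 0.0933]
tool_rot: [0.654, 0.756, 0.001, 0.001]
wrist_force: [1.0, -0.7, 0.4]
gripper_width: 0.0218
```

```bash
python3 -c "
from h import *
import cv2
im=r.read_camera('side'); cv2.imwrite('pics/s5.png',cv2.resize(im[140:280,190:380,::-1],None,fx=4,fy=4))
im=r.read_camera('top'); cv2.imwrite('pics/t5.png',cv2.resize(im[120:290,140:380,::-1],None,fx=3,fy=3))
go(.495,-.11,.1)
"
```

```text
t 5.12 pos [0.4715 0.0726 0.0928] yaw 7.63 tilt [ 0.0026 -0.0037] w 0.0216 F [-0.1 -0.1  0.1]
tool shift [-0.1841 -0.0009 -0.0064]
```

View pics/s5.png

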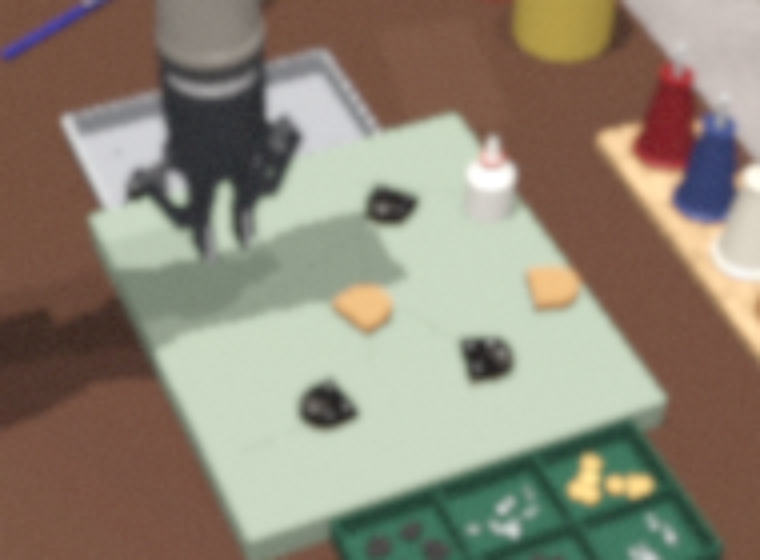

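View pics/t5.png

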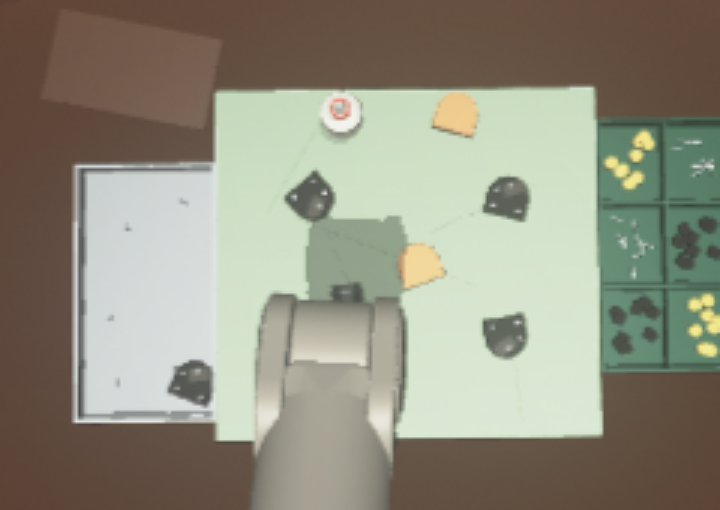

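w3 is in the tray, at (192,383) in the top crop. w4 is next.

Request:
{"fn": "servo_tool", "kwargs": {"commands": [{"translation":[-0.025,0,0],"dr":[0,0,0],"claw":190},{"translation":[-0.03,0,0],"dr":[0,0,0],"claw":190},{"translation":[-0.03,0,0],"dr":[0,0,0],"claw":190},{"translation":[-0.03,0,0],"dr":[0,0,0],"claw":190},{"translation":[-0.03,0,0],"dr":[0,0,0],"claw":190},{"translation":[-0.03,0,0],"dr":[0,0,0],"claw":190},{"translation":[-0.015,0,0],"dr":[0,0,4],"claw":190},{"translation":[0,0,0],"dr":[0,0,4],"claw":190}]}}

```text
clock: 5.78
eef_pos: [0.4975, -0.1137, 0.0925]
tool_rot: [0.709, 0.705, -0.001, 0.002]
wrist_force: [-0.1, -0.4, -1.0]
gripper_width: 0.022
```

```bash
python3 -c "
from h import *
import cv2
im=r.read_camera('side'); cv2.imwrite('pics/s6.png',cv2.resize(im[140:280,190:380,::-1],None,fx=4,fy=4))
go(.498,-.113,.0505)
print(pix2w('top',192/3+140,383/3+120,.015))
"
```

```text
t 5.83 pos [ 0.4974 -0.111   0.0921] yaw -0.36 tilt [ 0.0008 -0.002 ] w 0.0215 F [-0.3  0.8  0.1]
tool shift [-0.002   0.0006  0.0416]
[0.44736753 0.2275909  0.015     ]
```

View pics/s6.png

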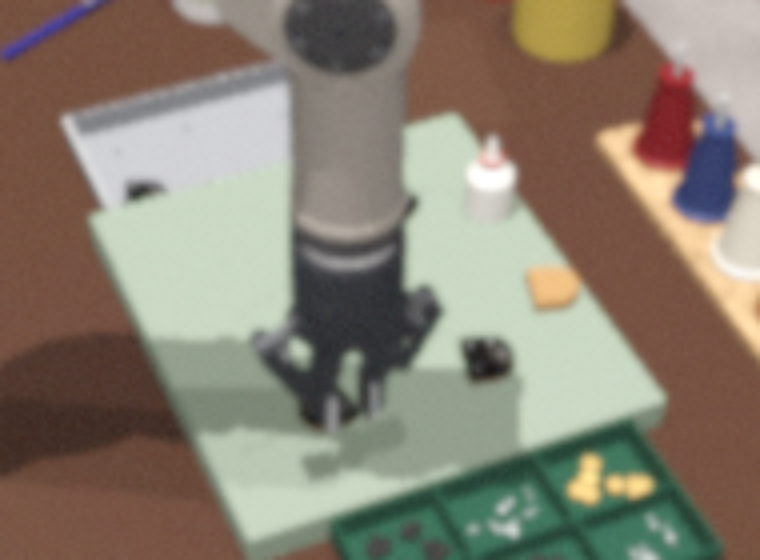

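Request:
{"fn": "servo_tool", "kwargs": {"commands": [{"translation":[-0.002,0,0.015],"dr":[0,0,0],"claw":190},{"translation":[0,0,0.015],"dr":[0,0,0],"claw":190},{"translation":[0,0,0.011],"dr":[0,0,0],"claw":190},{"translation":[0,0,0],"dr":[0,0,0],"claw":190},{"translation":[0.008,0,0],"dr":[0,0,0],"claw":190},{"translation":[0.012,0,0],"dr":[0,0,0],"claw":190},{"translation":[0.012,0,0],"dr":[0,0,0],"claw":190},{"translation":[0.012,0,0],"dr":[0,0,0],"claw":190}]}}

```text
clock: 6.5
eef_pos: [0.4983, -0.0625, 0.0511]
tool_rot: [0.704, 0.71, 0.001, 0.0]
wrist_force: [0.3, -0.2, 0.2]
gripper_width: 0.0218
```

Request:
{"fn": "servo_tool", "kwargs": {"commands": [{"translation":[0.012,0,0],"dr":[0,0,0],"claw":190},{"translation":[0.012,0,0],"dr":[0,0,0],"claw":190},{"translation":[0.012,0,0],"dr":[0,0,0],"claw":190},{"translation":[0.012,0,0],"dr":[0,0,0],"claw":190},{"translation":[0.012,0,0],"dr":[0,0,0],"claw":190},{"translation":[0.012,0,0],"dr":[0,0,0],"claw":190},{"translation":[0.012,0,0],"dr":[0,0,0],"claw":190},{"translation":[0.012,0,0],"dr":[0,0,0],"claw":190}]}}

```text
clock: 7.17
eef_pos: [0.4972, 0.0341, 0.051]
tool_rot: [0.704, 0.71, 0.001, -0.0]
wrist_force: [0.7, -0.1, 0.3]
gripper_width: 0.0216
```

```bash
python3 -c "
from h import *
import cv2
im=r.read_camera('side'); cv2.imwrite('pics/s7.png',cv2.resize(im[140:280,190:380,::-1],None,fx=4,fy=4))
im=r.read_camera('top'); cv2.imwrite('pics/t7.png',cv2.resize(im[120:290,140:380,::-1],None,fx=3,fy=3))
go(.495,.213,.0505)
"
```

```text
t 7.27 pos [0.4972 0.0358 0.0506] yaw 0.71 tilt [0.0005 0.0025] w 0.0217 F [ 0.6  1.  -0.2]
tool shift [0.1772 0.     0.0006]
```

View pics/s7.png

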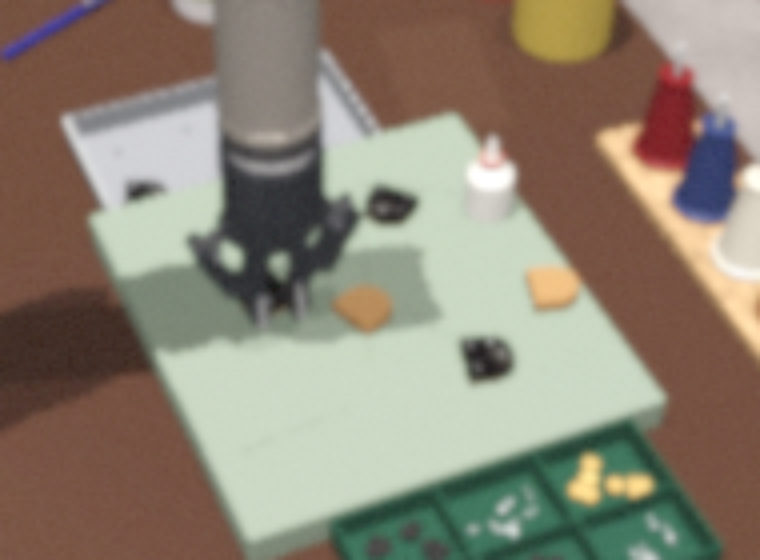

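View pics/t7.png

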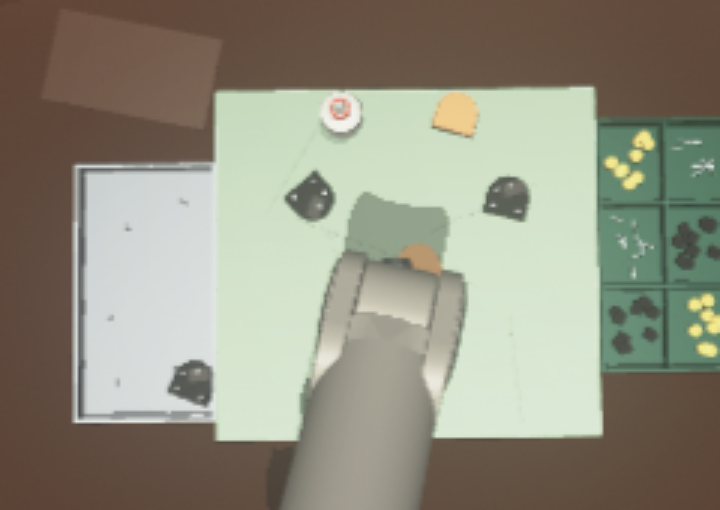

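w4 is in front of the fingers and the tan piece hasn't moved. I'll keep pushing.

Request:
{"fn": "servo_tool", "kwargs": {"commands": [{"translation":[0.012,0,0],"dr":[0,0,0],"claw":190},{"translation":[0.012,0,0],"dr":[0,0,0],"claw":190},{"translation":[0.012,0,0],"dr":[0,0,0],"claw":190},{"translation":[0.012,0,0],"dr":[0,0,0],"claw":190},{"translation":[0.012,0,0],"dr":[0,0,0],"claw":190},{"translation":[0.012,0,0],"dr":[0,0,0],"claw":190},{"translation":[0.012,0,0],"dr":[0,0,0],"claw":190},{"translation":[0.012,0,0],"dr":[0,0,0],"claw":190}]}}

```text
clock: 7.93
eef_pos: [0.4964, 0.1287, 0.0503]
tool_rot: [0.705, 0.709, -0.0, -0.0]
wrist_force: [0.4, -0.1, -0.3]
gripper_width: 0.0219
```

Request:
{"fn": "servo_tool", "kwargs": {"commands": [{"translation":[0.012,0,0],"dr":[0,0,0],"claw":190},{"translation":[0.012,0,0],"dr":[0,0,0],"claw":190},{"translation":[0.012,0,0],"dr":[0,0,0],"claw":190},{"translation":[0.012,0,0],"dr":[0,0,0],"claw":190},{"translation":[0.012,0,0],"dr":[0,0,0],"claw":190},{"translation":[0.012,0,0],"dr":[0,0,0],"claw":190},{"translation":[0.008,0,0],"dr":[0,0,0],"claw":190},{"translation":[0,0,0],"dr":[0,0,0],"claw":190}]}}

```text
clock: 8.6
eef_pos: [0.4957, 0.2105, 0.0502]
tool_rot: [0.704, 0.711, 0.001, -0.001]
wrist_force: [-0.0, -0.1, -0.2]
gripper_width: 0.0222
```

Request:
{"fn": "servo_tool", "kwargs": {"commands": [{"translation":[-0.005,0,-0.01],"dr":[0,0,0],"claw":190},{"translation":[-0.01,0,-0.02],"dr":[0,0,0],"claw":190},{"translation":[-0.02,0,-0.03],"dr":[0,0,0],"claw":190},{"translation":[-0.025,0,-0.025],"dr":[0,0,0],"claw":190},{"translation":[-0.025,0,-0.01],"dr":[0,0,0],"claw":190},{"translation":[-0.025,0,0],"dr":[0,0,0],"claw":190},{"translation":[-0.025,0,0],"dr":[0,0,0],"claw":190},{"translation":[0,0,0],"dr":[0,0,0],"claw":190}]}}

```text
clock: 9.27
eef_pos: [0.4969, 0.0634, 0.1469]
tool_rot: [0.709, 0.705, -0.001, 0.002]
wrist_force: [0.7, -1.4, 0.1]
gripper_width: 0.0216
```

```bash
python3 -c "
from h import *
import cv2
im=r.read_camera('side'); cv2.imwrite('pics/s8.png',cv2.resize(im[140:280,190:380,::-1],None,fx=4,fy=4))
im=r.read_camera('top'); cv2.imwrite('pics/t8.png',cv2.resize(im[120:290,140:380,::-1],None,fx=3,fy=3))
go(.624,.06,.1)
"
```

```text
t 9.37 pos [0.4968 0.0697 0.1461] yaw 0.03 tilt [0.0006 0.0001] w 0.0219 F [-0.7  0.7  0.6]
tool shift [-0.0098  0.1272  0.0462]
```

View pics/s8.png

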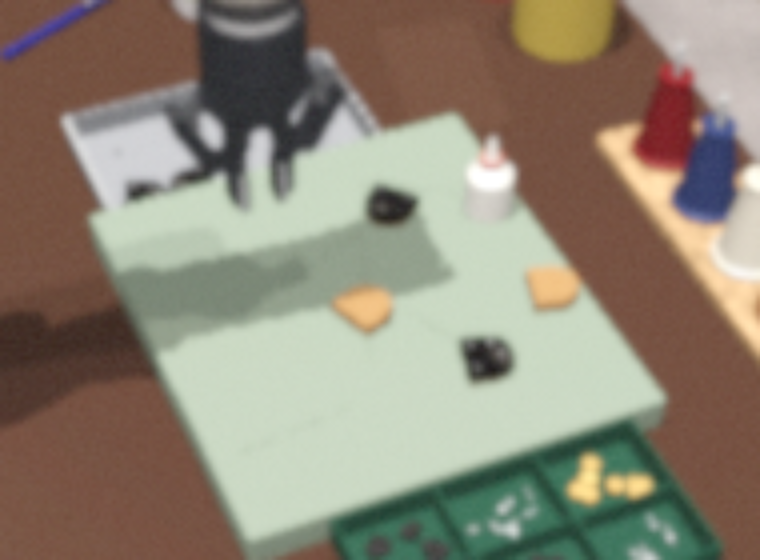

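View pics/t8.png

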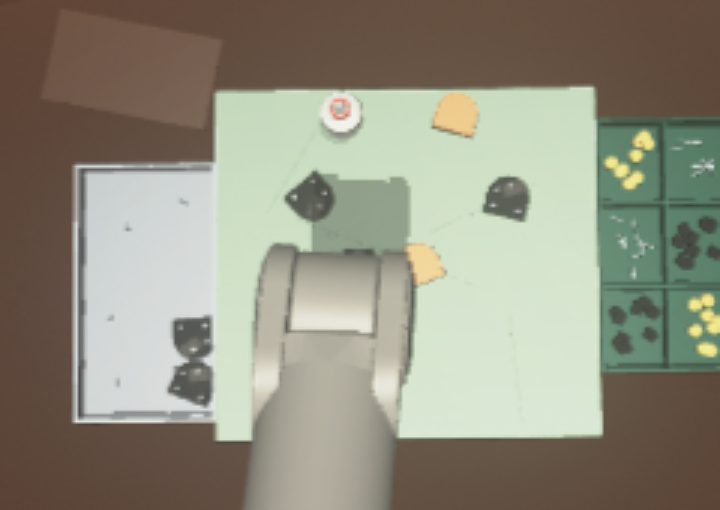

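w3 and w4 are both in the tray, and nothing else has moved. The splayed linkage could brush the bottle beside w1, so for that piece I'll turn the tool 90° and push with shut fingers, which is narrower in x.

```bash
python3 -c "
from h import *
print(r.sense()['joint_positions'].round(3))
import cv2
im=cv2.imread('pics/top0.png')
cv2.imwrite('pics/w1.png',cv2.resize(im[150:200,230:270],None,fx=12,fy=12,interpolation=cv2.INTER_CUBIC))
"
```

```text
[-0.667  0.335  0.62   1.813 -0.22   1.063  0.035]
```

View pics/w1.png

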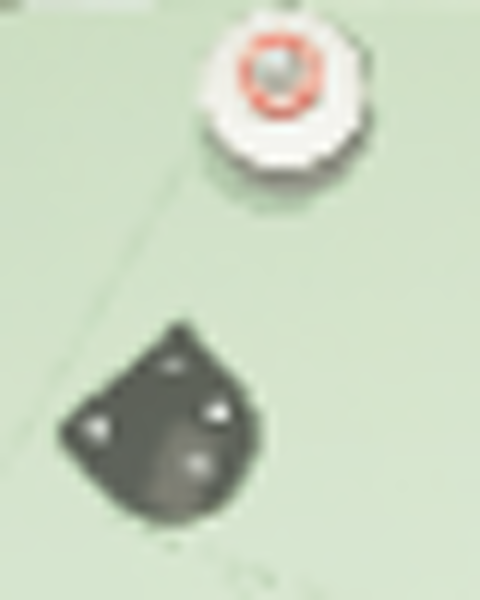

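```bash
python3 -c "
from h import *
for u,v in [(251.7,185.6),(235,185.6),(244,193.7),(245,176.7),(244.5,185.6)]: print(pix2w('top',u,v,.038).round(4))
go(.62,.045,.12)
"
```

```text
[0.624  0.0961 0.038 ]
[0.6229 0.1429 0.038 ]
[0.6007 0.1171 0.038 ]
[0.6487 0.1156 0.038 ]
[0.6235 0.1163 0.038 ]
t 9.37 pos [0.4968 0.0697 0.1461] yaw 0.03 tilt [0.0006 0.0001] w 0.0219 F [-0.7  0.7  0.6]
tool shift [-0.0248  0.1232  0.0261]
```

Request:
{"fn": "servo_tool", "kwargs": {"commands": [{"translation":[0,0,0],"dr":[0,0,-7],"claw":255},{"translation":[0,0,0],"dr":[0,0,-7],"claw":255},{"translation":[0,0,0],"dr":[0,0,-7],"claw":255},{"translation":[0,0,0],"dr":[0,0,-7],"claw":255},{"translation":[0,0,0],"dr":[0,0,-7],"claw":255},{"translation":[0,0,0],"dr":[0,0,-7],"claw":255},{"translation":[0,0,0],"dr":[0,0,-7],"claw":255},{"translation":[0,0,0],"dr":[0,0,-7],"claw":255}]}}

```text
clock: 10.03
eef_pos: [0.4966, 0.0735, 0.1453]
tool_rot: [0.286, 0.958, 0.0, -0.0]
wrist_force: [-0.9, -0.2, -0.8]
gripper_width: -0.0004
```

Request:
{"fn": "servo_tool", "kwargs": {"commands": [{"translation":[0,0,0],"dr":[0,0,-7],"claw":255},{"translation":[0,0,0],"dr":[0,0,-7],"claw":255},{"translation":[0,0,0],"dr":[0,0,-7],"claw":255},{"translation":[0,0,0],"dr":[0,0,-7],"claw":255},{"translation":[0,0,0],"dr":[0,0,-6],"claw":255},{"translation":[-0.02,0,0],"dr":[0,0,0],"claw":255},{"translation":[-0.02,-0.01,0],"dr":[0,0,0],"claw":255},{"translation":[-0.02,0,0],"dr":[0,0,0],"claw":255}]}}

```text
clock: 10.7
eef_pos: [0.5573, 0.062, 0.1455]
tool_rot: [-0.003, 1.0, -0.0, -0.0]
wrist_force: [0.4, -0.8, -0.5]
gripper_width: -0.0003
```

```bash
python3 -c "
from h import *
go(.62,.058,.1)
"
```

```text
t 10.7 pos [0.5573 0.062  0.1455] yaw 90.34 tilt [-0.0004 -0.0009] w -0.0003 F [ 0.4 -0.8 -0.5]
tool shift [-0.0627 -0.0043  0.0454]
```

Request:
{"fn": "servo_tool", "kwargs": {"commands": [{"translation":[-0.02,-0.002,0],"dr":[0,0,0],"claw":255},{"translation":[-0.02,-0.002,0],"dr":[0,0,0],"claw":255},{"translation":[-0.02,0,0],"dr":[0,0,0],"claw":255},{"translation":[-0.003,0,0.01],"dr":[0,0,0],"claw":255},{"translation":[0,0,0.015],"dr":[0,0,0],"claw":255},{"translation":[0,0,0.015],"dr":[0,0,0],"claw":255},{"translation":[0,0,0.005],"dr":[0,0,0],"claw":255},{"translation":[0,0,0],"dr":[0,0,0],"claw":255}]}}

```text
clock: 11.37
eef_pos: [0.6175, 0.06, 0.0979]
tool_rot: [-0.004, 1.0, -0.0, -0.003]
wrist_force: [-0.7, 0.8, -0.0]
gripper_width: 0.0001
```

```bash
python3 -c "
from h import *
import cv2
im=r.read_camera('side'); cv2.imwrite('pics/s9.png',cv2.resize(im[130:240,200:340,::-1],None,fx=5,fy=5))
im=r.read_camera('top'); cv2.imwrite('pics/t9.png',cv2.resize(im[120:290,140:380,::-1],None,fx=3,fy=3))
go(.622,.061,.052)
"
```

```text
t 11.47 pos [0.6196 0.0597 0.1004] yaw 90.39 tilt [-0.0004  0.0002] w -0.0001 F [0.  0.2 0.3]
tool shift [-0.0025  0.0013  0.0484]
```

View pics/s9.png

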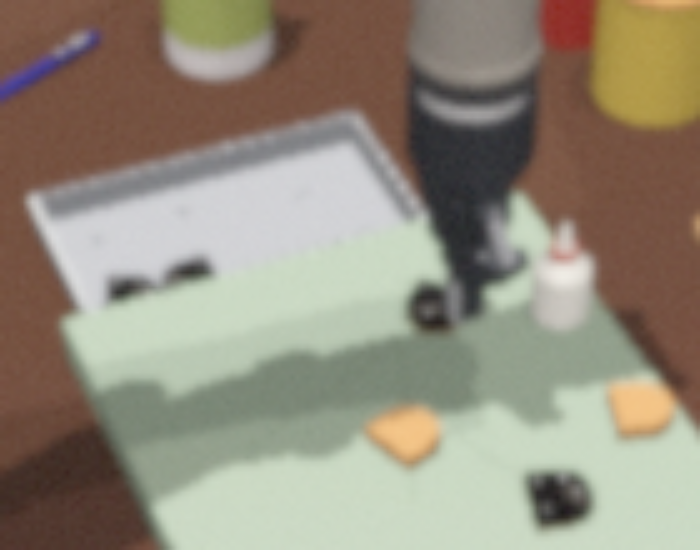

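View pics/t9.png

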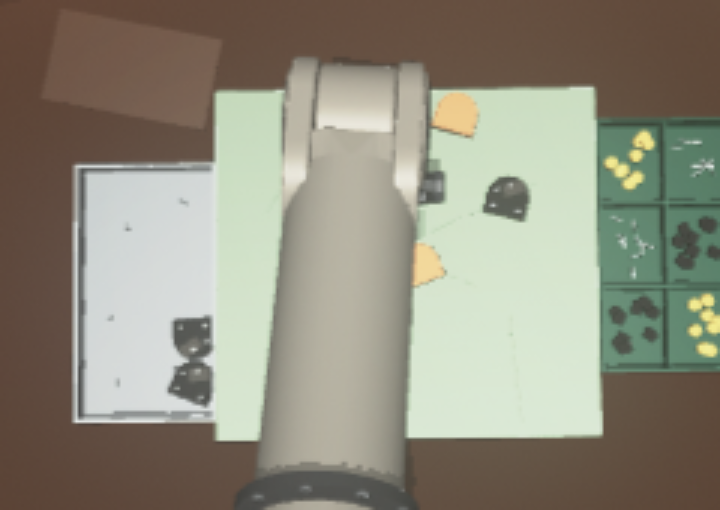

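Request:
{"fn": "servo_tool", "kwargs": {"commands": [{"translation":[-0.002,0,0.012],"dr":[0,0,0],"claw":255},{"translation":[0,0,0.012],"dr":[0,0,0],"claw":255},{"translation":[0,0,0.012],"dr":[0,0,0],"claw":255},{"translation":[0,0,0.012],"dr":[0,0,0],"claw":255},{"translation":[0,0,0],"dr":[0,0,0],"claw":255},{"translation":[0,0.005,0],"dr":[0,0,0],"claw":255},{"translation":[0,0.006,0],"dr":[0,0,0],"claw":255},{"translation":[0,0.006,0],"dr":[0,0,0],"claw":255}]}}

```text
clock: 12.13
eef_pos: [0.6225, 0.077, 0.053]
tool_rot: [-0.003, 1.0, 0.0, 0.001]
wrist_force: [0.5, -0.9, -0.0]
gripper_width: 0.0
```

```bash
python3 -c "
from h import *
import cv2
im=r.read_camera('side'); cv2.imwrite('pics/s10.png',cv2.resize(im[150:210,250:340,::-1],None,fx=8,fy=8))
go(.615,.215,.052)
"
```

```text
t 12.18 pos [0.6224 0.0797 0.053 ] yaw 90.5 tilt [0.0015 0.0026] w -0.0002 F [-0.5  2.1  0.6]
tool shift [0.0062 0.1354 0.0014]
```

View pics/s10.png

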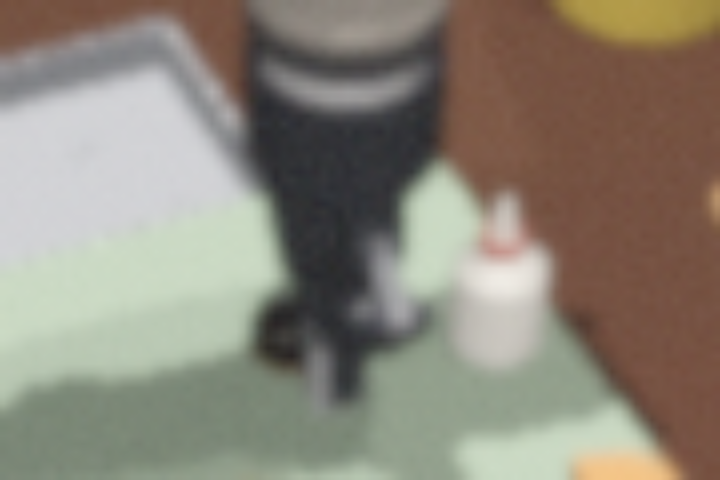

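The fingers stand right behind w1 and clear of the bottle.

Request:
{"fn": "servo_tool", "kwargs": {"commands": [{"translation":[0.0,0.008,0],"dr":[0,0,0],"claw":255},{"translation":[0.0005,0.008,0],"dr":[0,0,0],"claw":255},{"translation":[0.0005,0.008,0],"dr":[0,0,0],"claw":255},{"translation":[0.0005,0.008,0],"dr":[0,0,0],"claw":255},{"translation":[0.0005,0.008,0],"dr":[0,0,0],"claw":255},{"translation":[0.0005,0.008,0],"dr":[0,0,0],"claw":255},{"translation":[0.0005,0.008,0],"dr":[0,0,0],"claw":255},{"translation":[0,0,0],"dr":[0,0,0],"claw":255}]}}

```text
clock: 12.85
eef_pos: [0.618, 0.1357, 0.0522]
tool_rot: [-0.005, 1.0, 0.001, -0.0]
wrist_force: [0.0, 1.3, -0.4]
gripper_width: -0.0002
```

```bash
python3 -c "
from h import *
import cv2
im=r.read_camera('side'); cv2.imwrite('pics/s11.png',cv2.resize(im[150:210,240:330,::-1],None,fx=8,fy=8))
go(.615,.215,.052)
"
```

```text
t 12.9 pos [0.6182 0.1342 0.0522] yaw 90.49 tilt [-0.0003  0.001 ] w 0.0003 F [-0.4 -0.9  0.4]
tool shift [0.0025 0.0809 0.0003]
```

View pics/s11.png

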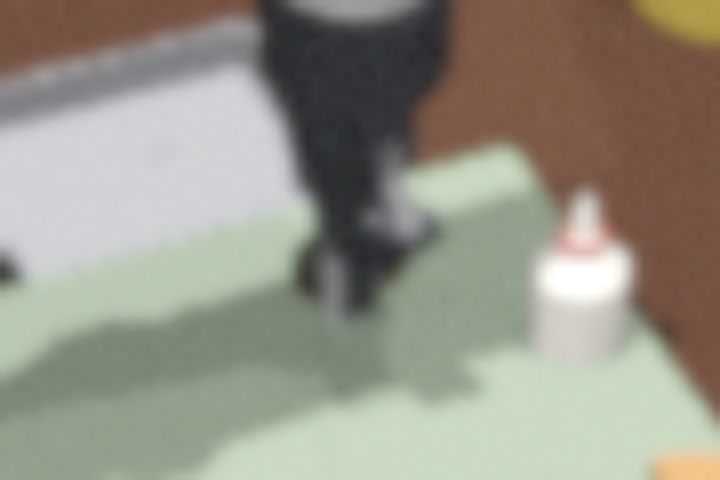

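Request:
{"fn": "servo_tool", "kwargs": {"commands": [{"translation":[0.001,0.008,0],"dr":[0,0,0],"claw":255},{"translation":[0.0,0.009,0],"dr":[0,0,0],"claw":255},{"translation":[0.001,0.009,0],"dr":[0,0,0],"claw":255},{"translation":[0.0,0.009,0],"dr":[0,0,0],"claw":255},{"translation":[0.001,0.009,0],"dr":[0,0,0],"claw":255},{"translation":[0,0.009,0],"dr":[0,0,0],"claw":255},{"translation":[0,0.009,0],"dr":[0,0,0],"claw":255},{"translation":[0,0,0],"dr":[0,0,0],"claw":255}]}}

```text
clock: 13.57
eef_pos: [0.6146, 0.1983, 0.0523]
tool_rot: [-0.005, 1.0, 0.001, 0.0]
wrist_force: [-0.3, 0.8, 0.6]
gripper_width: -0.0
```

```bash
python3 -c "
from h import *
import cv2
im=r.read_camera('side'); cv2.imwrite('pics/s12.png',cv2.resize(im[140:210,220:330,::-1],None,fx=7,fy=7))
im=r.read_camera('top'); cv2.imwrite('pics/t12.png',cv2.resize(im[120:290,140:380,::-1],None,fx=3,fy=3))
go(.612,.215,.052)
"
```

```text
t 13.67 pos [0.615  0.1949 0.0523] yaw 90.43 tilt [ 0. -0.] w -0.0 F [ 0.1 -0.6 -0.9]
tool shift [0.0028 0.0201 0.0003]
```

View pics/s12.png

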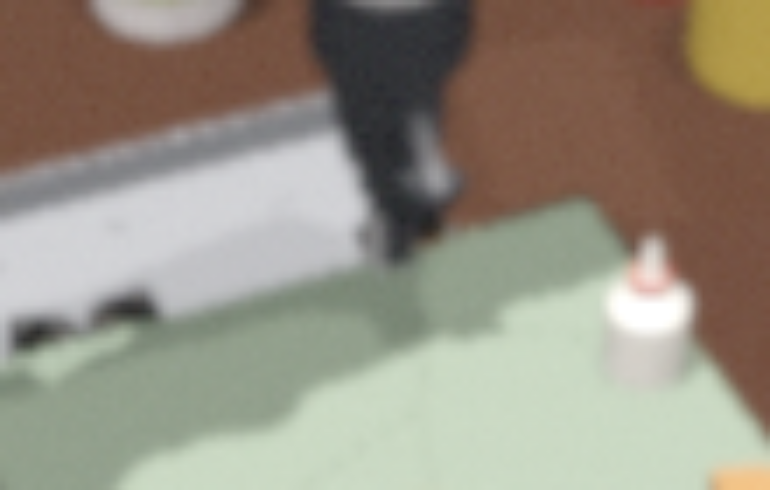

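View pics/t12.png

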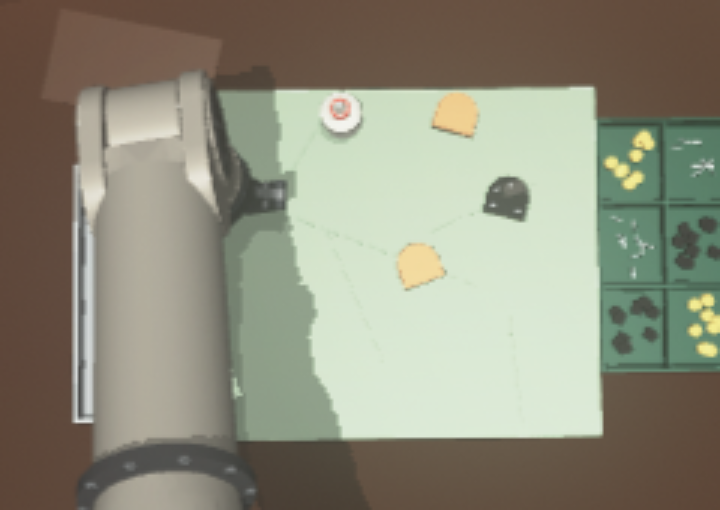

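Request:
{"fn": "servo_tool", "kwargs": {"commands": [{"translation":[0.001,0.008,0],"dr":[0,0,0],"claw":255},{"translation":[0.0,0.008,0],"dr":[0,0,0],"claw":255},{"translation":[0.001,0.008,0],"dr":[0,0,0],"claw":255},{"translation":[0.0,0.0,0],"dr":[0,0,0],"claw":255},{"translation":[0.0,-0.005,-0.01],"dr":[0,0,0],"claw":255},{"translation":[0,-0.005,-0.03],"dr":[0,0,0],"claw":255},{"translation":[0,-0.01,-0.03],"dr":[0,0,0],"claw":255},{"translation":[0.01,-0.02,-0.03],"dr":[0,0,0],"claw":255}]}}

```text
clock: 14.33
eef_pos: [0.604, 0.1796, 0.1537]
tool_rot: [-0.005, 1.0, 0.001, 0.001]
wrist_force: [0.8, -0.2, 0.7]
gripper_width: 0.0002
```

Request:
{"fn": "servo_tool", "kwargs": {"commands": [{"translation":[0.02,-0.02,0],"dr":[0,0,7],"claw":190},{"translation":[0.015,-0.02,0],"dr":[0,0,7],"claw":190},{"translation":[0.01,-0.02,0],"dr":[0,0,7],"claw":190},{"translation":[0,-0.02,0],"dr":[0,0,7],"claw":190},{"translation":[0,-0.02,0],"dr":[0,0,7],"claw":190},{"translation":[0,-0.02,0],"dr":[0,0,7],"claw":190},{"translation":[0,0,0],"dr":[0,0,7],"claw":190},{"translation":[0,0,0],"dr":[0,0,7],"claw":190}]}}

```text
clock: 15.0
eef_pos: [0.5235, 0.067, 0.1534]
tool_rot: [0.471, 0.882, 0.0, 0.0]
wrist_force: [0.0, -0.2, 0.1]
gripper_width: 0.0216
```

```bash
python3 -c "
from h import *
import cv2
im=r.read_camera('side'); cv2.imwrite('pics/s13.png',cv2.resize(im[140:280,190:380,::-1],None,fx=4,fy=4))
im=r.read_camera('top'); cv2.imwrite('pics/t13.png',cv2.resize(im[120:290,140:380,::-1],None,fx=3,fy=3))
go(.626,-.115,.12)
"
```

```text
t 15.1 pos [0.524  0.0687 0.1532] yaw 34.26 tilt [ 0.0009 -0.    ] w 0.0216 F [ 0.1 -0.   1.4]
tool shift [-0.2092 -0.0191  0.0332]
```

View pics/s13.png

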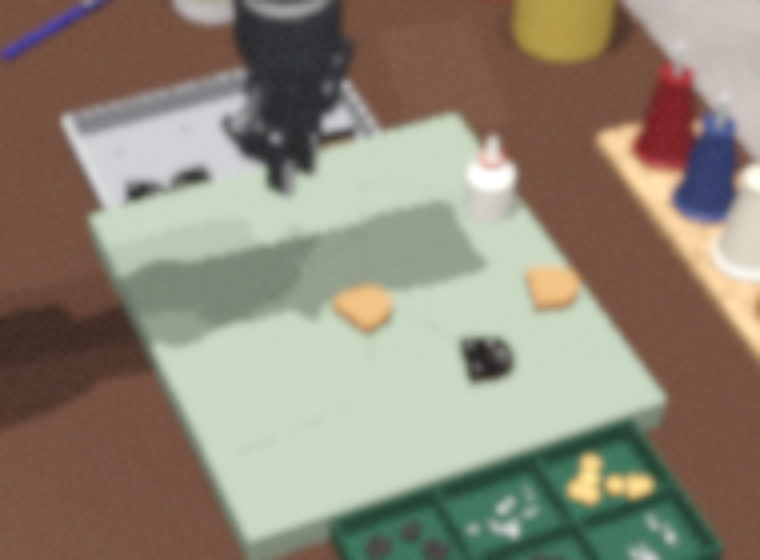

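View pics/t13.png

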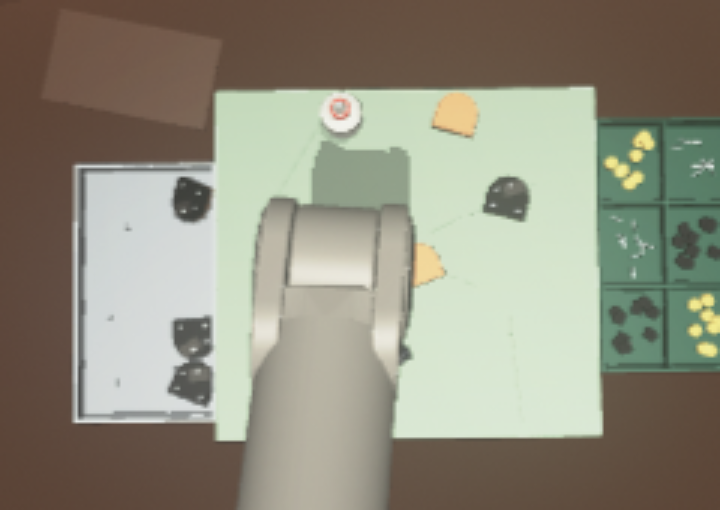

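w1 is in the tray at (192,200). For w2 I'll push straight between the tan pieces, then steer with the two fingers toward the free tray space around x = 0.55.

Request:
{"fn": "servo_tool", "kwargs": {"commands": [{"translation":[0,0,0],"dr":[0,0,6.2],"claw":190},{"translation":[0,0,0],"dr":[0,0,6.2],"claw":190},{"translation":[0,0,0],"dr":[0,0,6.2],"claw":190},{"translation":[0,0,0],"dr":[0,0,6.2],"claw":190},{"translation":[0,0,0],"dr":[0,0,6.2],"claw":190},{"translation":[-0.02,0.01,0],"dr":[0,0,0],"claw":190},{"translation":[-0.025,0.012,0],"dr":[0,0,0],"claw":190},{"translation":[-0.025,0.012,0],"dr":[0,0,0],"claw":190}]}}

```text
clock: 15.77
eef_pos: [0.5625, 0.0022, 0.1527]
tool_rot: [0.684, 0.73, 0.0, -0.0]
wrist_force: [0.4, 1.1, -0.2]
gripper_width: 0.0217
```

Request:
{"fn": "servo_tool", "kwargs": {"commands": [{"translation":[-0.025,0.012,0],"dr":[0,0,0],"claw":190},{"translation":[-0.025,0.012,0],"dr":[0,0,0],"claw":190},{"translation":[-0.025,0.012,0],"dr":[0,0,0],"claw":190},{"translation":[-0.025,0.012,0],"dr":[0,0,0],"claw":190},{"translation":[-0.02,0.01,0],"dr":[0,0,0],"claw":190},{"translation":[0,0,0.02],"dr":[0,0,0],"claw":190},{"translation":[0,0,0.02],"dr":[0,0,0],"claw":190},{"translation":[0,0,0],"dr":[0,0,0],"claw":190}]}}

```text
clock: 16.43
eef_pos: [0.6241, -0.1143, 0.1083]
tool_rot: [0.686, 0.728, -0.002, -0.003]
wrist_force: [-0.8, 1.1, -1.0]
gripper_width: 0.0215
```

```bash
python3 -c "
from h import *
import cv2
im=r.read_camera('side'); cv2.imwrite('pics/s14.png',cv2.resize(im[140:280,190:380,::-1],None,fx=4,fy=4))
go(.627,-.115,.0505)
"
```

```text
t 16.48 pos [ 0.6251 -0.114   0.1102] yaw 3.47 tilt [-0.0054  0.0015] w 0.0217 F [-0.  -0.4  1. ]
tool shift [-0.0013  0.0021  0.0597]
```

View pics/s14.png

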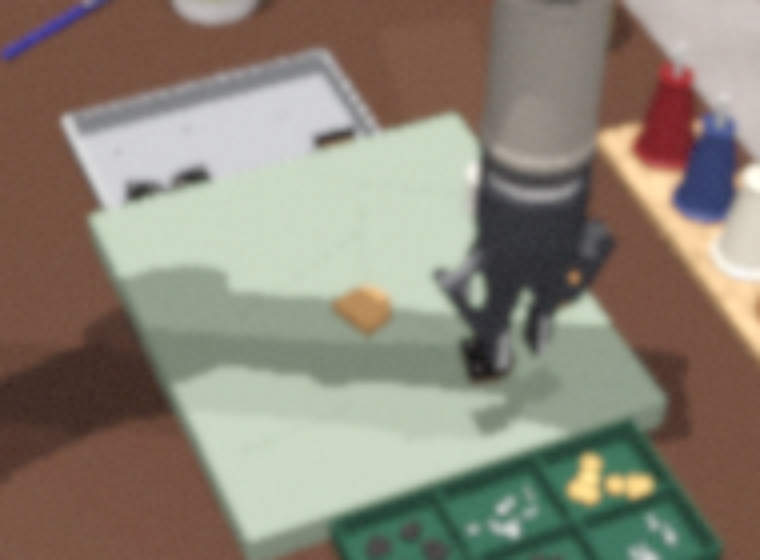

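Request:
{"fn": "servo_tool", "kwargs": {"commands": [{"translation":[-0.002,0.001,0.015],"dr":[0,0,0],"claw":190},{"translation":[0,0.001,0.015],"dr":[0,0,0],"claw":190},{"translation":[0,0,0.015],"dr":[0,0,0],"claw":190},{"translation":[0,0,0.014],"dr":[0,0,0],"claw":190},{"translation":[0,0,0],"dr":[0,0,0],"claw":190},{"translation":[0.008,0,0],"dr":[0,0,0],"claw":190},{"translation":[0.01,0,0],"dr":[0,0,0],"claw":190},{"translation":[0.01,0,0],"dr":[0,0,0],"claw":190}]}}

```text
clock: 17.15
eef_pos: [0.6286, -0.0873, 0.0552]
tool_rot: [0.686, 0.728, 0.001, 0.001]
wrist_force: [-0.8, 0.3, 0.9]
gripper_width: 0.0216
```

Request:
{"fn": "servo_tool", "kwargs": {"commands": [{"translation":[0.01,0,0],"dr":[0,0,0],"claw":190},{"translation":[0.01,0,0],"dr":[0,0,0],"claw":190},{"translation":[0.01,0,0],"dr":[0,0,0],"claw":190},{"translation":[0.01,0,0],"dr":[0,0,0],"claw":190},{"translation":[0.01,0,0],"dr":[0,0,0],"claw":190},{"translation":[0.01,0,0],"dr":[0,0,0],"claw":190},{"translation":[0.01,0,0],"dr":[0,0,0],"claw":190},{"translation":[0.005,0,0],"dr":[0,0,0],"claw":190}]}}

```text
clock: 17.82
eef_pos: [0.6239, -0.0127, 0.0544]
tool_rot: [0.686, 0.728, 0.0, 0.001]
wrist_force: [0.1, -3.5, 6.5]
gripper_width: 0.0221
```

```bash
python3 -c "
from h import *
import cv2
im=r.read_camera('side'); cv2.imwrite('pics/s15.png',cv2.resize(im[150:250,240:370,::-1],None,fx=5,fy=5))
go(.618,.03,.0505)
"
```

```text
t 17.87 pos [ 0.6239 -0.0117  0.0544] yaw 3.47 tilt [ 0.0021 -0.0001] w 0.0215 F [-0.4 -2.8  7.1]
tool shift [ 0.0419 -0.0034  0.0039]
```

View pics/s15.png

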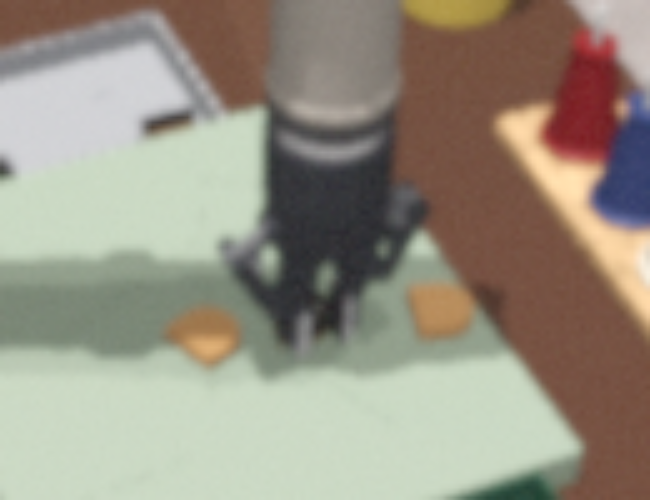

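The descent stopped about 4 mm high and the wrist reads 7 N upward, so the fingers may be riding on w2's edge. I'll lift, back off and look.

Request:
{"fn": "servo_tool", "kwargs": {"commands": [{"translation":[0,0,-0.01],"dr":[0,0,0],"claw":190},{"translation":[0,0,-0.015],"dr":[0,0,0],"claw":190},{"translation":[-0.01,0,-0.01],"dr":[0,0,0],"claw":190},{"translation":[-0.015,0,0],"dr":[0,0,0],"claw":190},{"translation":[-0.015,0,0],"dr":[0,0,0],"claw":190},{"translation":[-0.015,0,0],"dr":[0,0,0],"claw":190},{"translation":[0,0,0],"dr":[0,0,0],"claw":190},{"translation":[0,0,0],"dr":[0,0,0],"claw":190}]}}

```text
clock: 18.53
eef_pos: [0.6258, -0.0697, 0.0885]
tool_rot: [0.687, 0.726, -0.0, -0.0]
wrist_force: [0.5, -0.5, 0.3]
gripper_width: 0.0216
```

```bash
python3 -c "
from h import *
import cv2
im=r.read_camera('side'); cv2.imwrite('pics/s16.png',cv2.resize(im[150:250,240:370,::-1],None,fx=5,fy=5))
im=r.read_camera('top'); cv2.imwrite('pics/t16.png',cv2.resize(im[120:290,140:380,::-1],None,fx=3,fy=3))
go(.618,.03,.0505)
"
```

```text
t 18.63 pos [ 0.6261 -0.0668  0.088 ] yaw 3.41 tilt [-0.0006  0.0019] w 0.0218 F [ 0.9  0.9 -0.3]
tool shift [ 0.0971 -0.0024  0.0377]
```

View pics/s16.png

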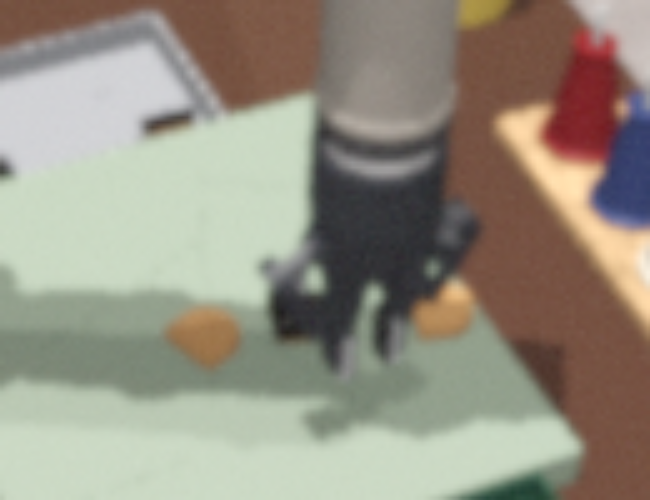

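View pics/t16.png

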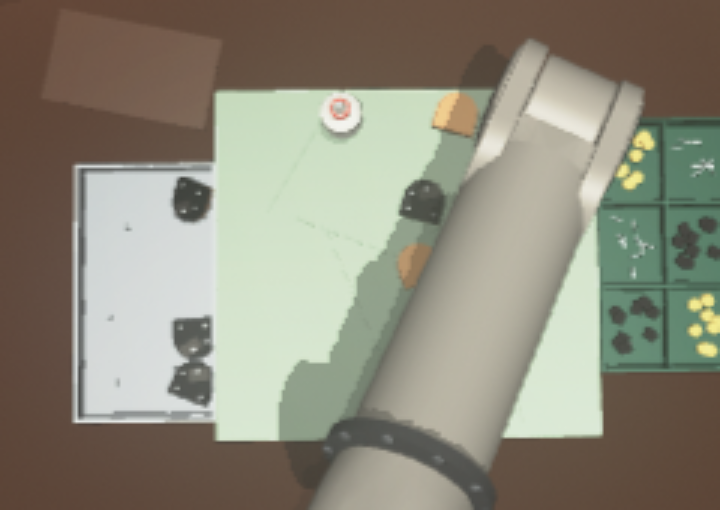

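w2 was pushed properly to (423,201) and lies flat; the tan pieces haven't moved. I'll go down again, slowly, to the right height.

Request:
{"fn": "servo_tool", "kwargs": {"commands": [{"translation":[0,0,0.008],"dr":[0,0,0],"claw":190},{"translation":[0,0,0.008],"dr":[0,0,0],"claw":190},{"translation":[0,0,0.008],"dr":[0,0,0],"claw":190},{"translation":[0,0,0.008],"dr":[0,0,0],"claw":190},{"translation":[0,0,0.006],"dr":[0,0,0],"claw":190},{"translation":[0,0,0],"dr":[0,0,0],"claw":190},{"translation":[0,0,0],"dr":[0,0,0],"claw":190},{"translation":[0,0,0],"dr":[0,0,0],"claw":190}]}}

```text
clock: 19.3
eef_pos: [0.6264, -0.0686, 0.0505]
tool_rot: [0.686, 0.727, 0.0, 0.0]
wrist_force: [-0.5, -0.2, 0.3]
gripper_width: 0.0216
```

```bash
python3 -c "
from h import *
go(.618,.03,.0505)
for u,v in [(400,203),(444,203),(423,180),(423,222)]: print(pix2w('top',u/3+140,v/3+120,.038).round(4))
"
```

```text
t 19.3 pos [ 0.6264 -0.0686  0.0505] yaw 3.34 tilt [ 0.0004 -0.0003] w 0.0216 F [-0.5 -0.2  0.3]
tool shift [ 0.099  -0.0027 -0.    ]
[0.6195 0.0354 0.038 ]
[ 0.6204 -0.0057  0.038 ]
[0.6416 0.0144 0.038 ]
[0.6022 0.0135 0.038 ]
```

Request:
{"fn": "servo_tool", "kwargs": {"commands": [{"translation":[0.01,0,0],"dr":[0,0,0],"claw":190},{"translation":[0.013,0,0],"dr":[0,0,0],"claw":190},{"translation":[0.013,0,0],"dr":[0,0,0],"claw":190},{"translation":[0.01,0,0],"dr":[0,0,0],"claw":190},{"translation":[0.01,0,0],"dr":[0,0,0],"claw":190},{"translation":[0.01,0,0],"dr":[0,0,0],"claw":190},{"translation":[0.01,0,0],"dr":[0,0,0],"claw":190},{"translation":[0.01,0,0],"dr":[0,0,0],"claw":190}]}}

```text
clock: 19.97
eef_pos: [0.6211, 0.0185, 0.0503]
tool_rot: [0.686, 0.728, -0.0, 0.0]
wrist_force: [0.4, 0.4, -0.5]
gripper_width: 0.0215
```

```bash
python3 -c "
from h import *
import cv2
im=r.read_camera('side'); cv2.imwrite('pics/s17.png',cv2.resize(im[140:240,230:360,::-1],None,fx=5,fy=5))
go(.618,.03,.0505)
"
```

```text
t 20.02 pos [0.6211 0.022  0.0501] yaw 3.55 tilt [-0.0004  0.0028] w 0.0216 F [0.1 3.5 0.4]
tool shift [ 0.0082 -0.0026 -0.0004]
```

View pics/s17.png

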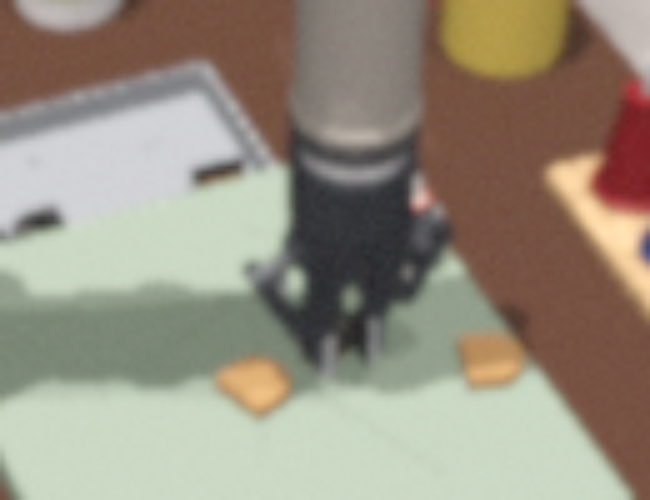

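```bash
python3 -c "
from h import *
for dx in (.04,.05,.06,.07):
  for z in (.08,.1,.12):
    p=w2pix('side',[.621+dx,.022+dx*.06,z]); print(dx,z,((p-[230,140])*5).round(0))
for dx in (-.05,-.06):
  for z in (.08,.1): 
    p=w2pix('side',[.621+dx,.022+dx*.06,z]); print(dx,z,((p-[230,140])*5).round(0))
"
```

```text
0.04 0.08 [401. 283.]
0.04 0.1 [403. 259.]
0.04 0.12 [405. 234.]
0.05 0.08 [416. 278.]
0.05 0.1 [418. 254.]
0.05 0.12 [419. 230.]
0.06 0.08 [430. 274.]
0.06 0.1 [432. 250.]
0.06 0.12 [434. 225.]
0.07 0.08 [444. 269.]
0.07 0.1 [447. 245.]
0.07 0.12 [449. 220.]
-0.05 0.08 [269. 326.]
-0.05 0.1 [269. 302.]
-0.06 0.08 [253. 331.]
-0.06 0.1 [254. 306.]
```

The linkage knuckles sit about 65 mm out at z ≥ 0.10, so the steered path clears the bottle by about 20 mm. I'll steer now.

Request:
{"fn": "servo_tool", "kwargs": {"commands": [{"translation":[0.01,0,0],"dr":[0,0,0],"claw":190},{"translation":[0.009,0,0],"dr":[0,0,-3.5],"claw":190},{"translation":[0.009,0,0],"dr":[0,0,-3.5],"claw":190},{"translation":[0.009,0,0],"dr":[0,0,-3.5],"claw":190},{"translation":[0.009,0,0],"dr":[0,0,-3.5],"claw":190},{"translation":[0.009,0,0],"dr":[0,0,-3.5],"claw":190},{"translation":[0.009,0,0],"dr":[0,0,-3.5],"claw":190},{"translation":[0.0,0,0],"dr":[0,0,0],"claw":190}]}}

```text
clock: 20.68
eef_pos: [0.6087, 0.0827, 0.0502]
tool_rot: [0.541, 0.841, 0.001, -0.001]
wrist_force: [-0.1, 1.1, -1.3]
gripper_width: 0.0217
```

```bash
python3 -c "
from h import *
import cv2
im=r.read_camera('side'); cv2.imwrite('pics/s18.png',cv2.resize(im[140:240,230:360,::-1],None,fx=5,fy=5))
go(.55,.21,.0505)
"
```

```text
t 20.73 pos [0.6091 0.0813 0.0502] yaw 24.37 tilt [-0.0003  0.0009] w 0.0218 F [ 0.3 -0.1  0.1]
tool shift [ 1.416e-01 -7.000e-04 -1.000e-04]
```

View pics/s18.png

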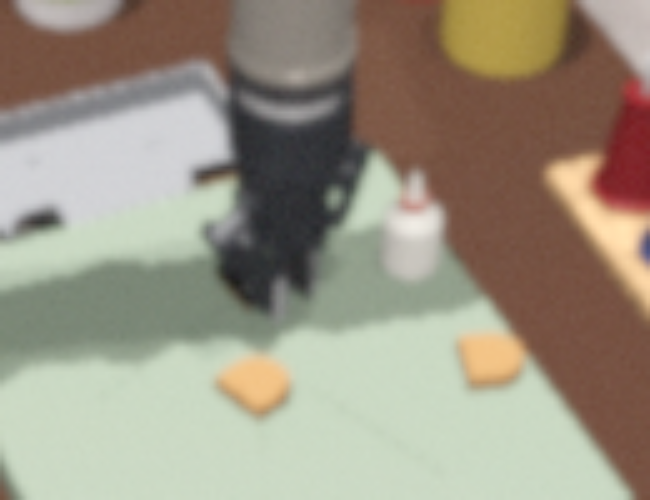

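The bottle is clear and the tan pieces haven't moved. I'll carry on to the edge.

Request:
{"fn": "servo_tool", "kwargs": {"commands": [{"translation":[0.01,0,0],"dr":[0,0,0],"claw":190},{"translation":[0.01,0,0],"dr":[0,0,0],"claw":190},{"translation":[0.01,0,0],"dr":[0,0,0],"claw":190},{"translation":[0.01,0,0],"dr":[0,0,0],"claw":190},{"translation":[0.01,0,0],"dr":[0,0,0],"claw":190},{"translation":[0.01,0,0],"dr":[0,0,0],"claw":190},{"translation":[0.005,0,0],"dr":[0,0,0],"claw":190},{"translation":[0.0,0,0],"dr":[0,0,0],"claw":190}]}}

```text
clock: 21.4
eef_pos: [0.5816, 0.1419, 0.0501]
tool_rot: [0.541, 0.841, 0.0, -0.001]
wrist_force: [0.1, -0.3, 0.5]
gripper_width: 0.0218
```

```bash
python3 -c "
from h import *
import cv2
im=r.read_camera('side'); cv2.imwrite('pics/s19.png',cv2.resize(im[140:240,210:340,::-1],None,fx=5,fy=5))
go(.55,.21,.0505)
"
```

```text
t 21.45 pos [0.5822 0.1404 0.0503] yaw 24.46 tilt [-0.0001  0.0004] w 0.022 F [-0.5  0.1 -1. ]
tool shift [ 0.0767 -0.0005 -0.0002]
```

View pics/s19.png

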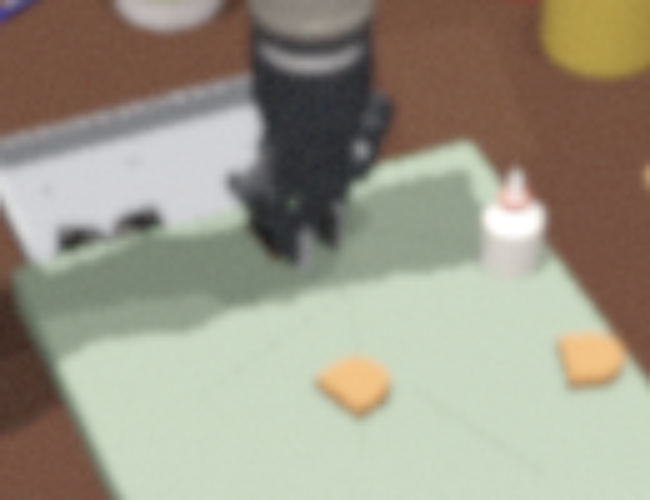

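Request:
{"fn": "servo_tool", "kwargs": {"commands": [{"translation":[0.01,0,0],"dr":[0,0,3],"claw":190},{"translation":[0.01,0,0],"dr":[0,0,3],"claw":190},{"translation":[0.01,0,0],"dr":[0,0,3],"claw":190},{"translation":[0.01,0,0],"dr":[0,0,3],"claw":190},{"translation":[0.01,0,0],"dr":[0,0,3],"claw":190},{"translation":[0.01,0,0],"dr":[0,0,3],"claw":190},{"translation":[0.012,0,0],"dr":[0,0,0],"claw":190},{"translation":[0.0,0,0],"dr":[0,0,0],"claw":190}]}}

```text
clock: 22.12
eef_pos: [0.5636, 0.2115, 0.0502]
tool_rot: [0.665, 0.747, 0.001, -0.001]
wrist_force: [-0.3, 0.5, 0.7]
gripper_width: 0.0219
```

```bash
python3 -c "
from h import *
import cv2
im=r.read_camera('side'); cv2.imwrite('pics/s20.png',cv2.resize(im[140:240,210:340,::-1],None,fx=5,fy=5))
go(.56,.218,.0505)
"
```

```text
t 22.17 pos [0.5638 0.2099 0.0502] yaw 6.56 tilt [0.0002 0.0007] w 0.0218 F [-0.2 -0.3 -0.1]
tool shift [ 0.0085 -0.0029 -0.0003]
```

View pics/s20.png

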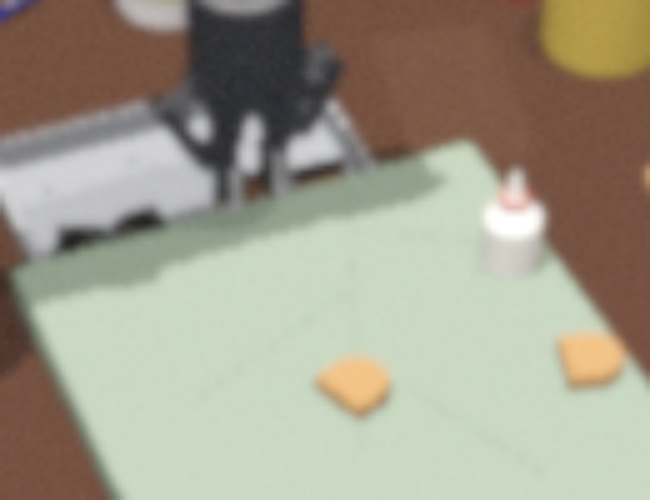

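Request:
{"fn": "servo_tool", "kwargs": {"commands": [{"translation":[0.006,0,0],"dr":[0,0,0],"claw":190},{"translation":[0.006,0,0],"dr":[0,0,0],"claw":190},{"translation":[0,0,0],"dr":[0,0,0],"claw":190},{"translation":[-0.005,0,-0.015],"dr":[0,0,0],"claw":190},{"translation":[-0.015,0,-0.025],"dr":[0,0,0],"claw":190},{"translation":[-0.02,-0.01,-0.025],"dr":[0,0,0],"claw":190},{"translation":[-0.025,-0.02,-0.02],"dr":[0,0,0],"claw":190},{"translation":[-0.025,-0.02,0],"dr":[0,0,0],"claw":190}]}}

```text
clock: 22.83
eef_pos: [0.5262, 0.1242, 0.1397]
tool_rot: [0.667, 0.745, 0.004, 0.003]
wrist_force: [0.7, -1.2, 0.6]
gripper_width: 0.0213
```

Request:
{"fn": "servo_tool", "kwargs": {"commands": [{"translation":[-0.025,-0.02,-0.01],"dr":[0,0,0],"claw":190},{"translation":[-0.025,-0.02,-0.01],"dr":[0,0,0],"claw":190},{"translation":[-0.025,-0.02,-0.01],"dr":[0,0,0],"claw":190},{"translation":[-0.025,-0.01,-0.01],"dr":[0,0,0],"claw":190},{"translation":[-0.025,0,0],"dr":[0,0,0],"claw":190},{"translation":[-0.025,0,0],"dr":[0,0,0],"claw":190},{"translation":[0,0,0],"dr":[0,0,0],"claw":190},{"translation":[0,0,0],"dr":[0,0,0],"claw":190}]}}

```text
clock: 23.5
eef_pos: [0.4697, -0.0338, 0.1757]
tool_rot: [0.669, 0.744, 0.0, 0.0]
wrist_force: [-0.5, 0.2, 0.1]
gripper_width: 0.022
```

```bash
python3 -c "
from h import *
import cv2
im=r.read_camera('side'); cv2.imwrite('pics/s21.png',im[:,:,::-1]); cv2.imwrite('pics/s21c.png',cv2.resize(im[140:220,200:340,::-1],None,fx=5,fy=5,interpolation=cv2.INTER_CUBIC))
im=r.read_camera('top'); cv2.imwrite('pics/t21.png',im[:,:,::-1]);cv2.imwrite('pics/t21c.png',cv2.resize(im[140:275,150:350,::-1],None,fx=4,fy=4,interpolation=cv2.INTER_CUBIC))
go(.4,0,.2)
"
```

```text
t 23.6 pos [ 0.4697 -0.0309  0.1752] yaw 6.38 tilt [-0.0004  0.0008] w 0.0217 F [ 0.3  0.1 -0.5]
tool shift [ 0.0385 -0.0659 -0.0248]
```

View pics/s21c.png

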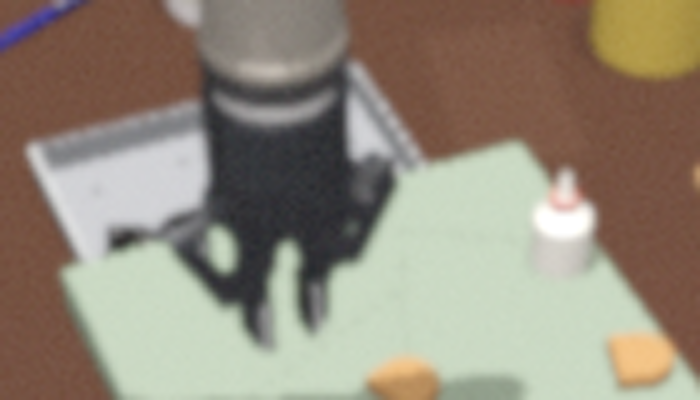

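View pics/t21c.png

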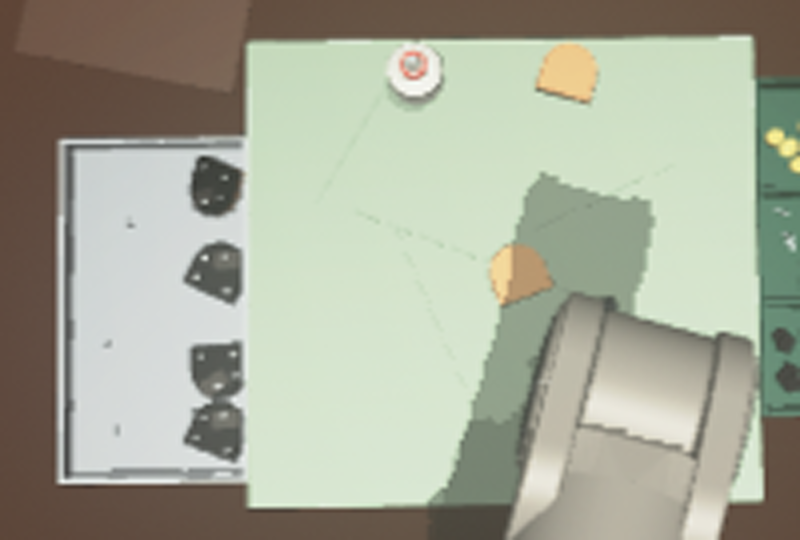

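View pics/t21.png

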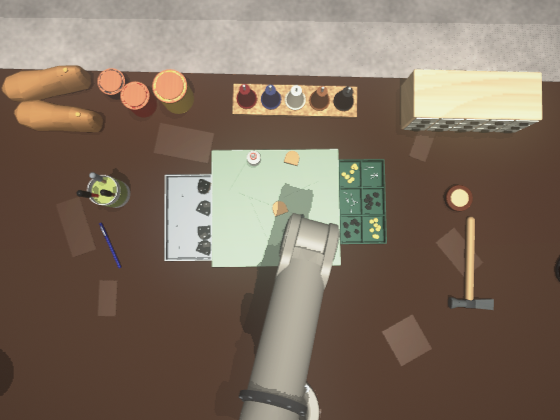

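All four pieces show in the tray at crop rows 185, 272, 370 and 430. I'll move the arm aside for a clear side view, to check whether any piece leans on the rim.

Request:
{"fn": "servo_tool", "kwargs": {"commands": [{"translation":[-0.02,-0.01,-0.025],"dr":[0,0,0],"claw":190},{"translation":[-0.02,-0.01,-0.025],"dr":[0,0,0],"claw":190},{"translation":[-0.03,-0.01,-0.025],"dr":[0,0,0],"claw":190},{"translation":[-0.03,-0.01,-0.02],"dr":[0,0,0],"claw":190},{"translation":[-0.03,0,0],"dr":[0,0,0],"claw":190},{"translation":[-0.03,0,0],"dr":[0,0,0],"claw":190},{"translation":[-0.03,0,0],"dr":[0,0,0],"claw":190},{"translation":[0,0,0],"dr":[0,0,0],"claw":190}]}}

```text
clock: 24.27
eef_pos: [0.4502, -0.2309, 0.2706]
tool_rot: [0.67, 0.743, -0.002, 0.002]
wrist_force: [-0.9, -0.9, 1.1]
gripper_width: 0.0217
```

```bash
python3 -c "
from h import *
import cv2
im=r.read_camera('side'); cv2.imwrite('pics/s22.png',im[:,:,::-1]); cv2.imwrite('pics/s22c.png',cv2.resize(im[145:215,200:300,::-1],None,fx=8,fy=8,interpolation=cv2.INTER_CUBIC))
im=r.read_camera('top'); cv2.imwrite('pics/t22c.png',cv2.resize(im[165:270,160:225,::-1],None,fx=5.5,fy=5.5,interpolation=cv2.INTER_CUBIC))
go(.4,0,.2)
import numpy as np
a=cv2.imread('pics/top0.png').astype(int)
for z,P in [('na',(277,148,307,168)),('nb',(268,198,292,220)),('bottle',(244,148,264,168))]:
    x0,y0,x1,y1=P; print(z,np.abs(a[y0:y1,x0:x1]-im[y0:y1,x0:x1,::-1]).mean())
"
```

```text
t 24.37 pos [ 0.4511 -0.2249  0.2699] yaw 6.28 tilt [-0.0011  0.0001] w 0.0216 F [0.8 0.6 0.4]
tool shift [ 0.2291 -0.0261  0.07  ]
na 7.296666666666667
nb 6.8813131313131315
bottle 6.861666666666666
```

View pics/s22.png

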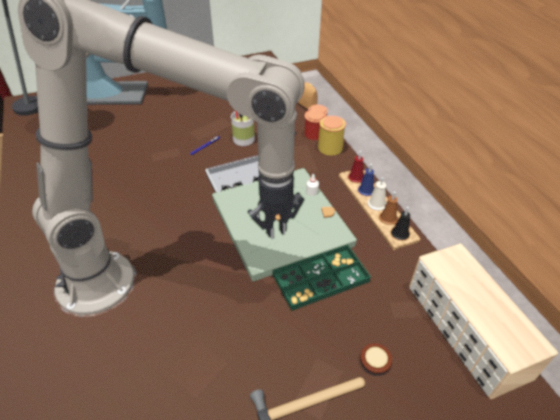

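View pics/s22c.png

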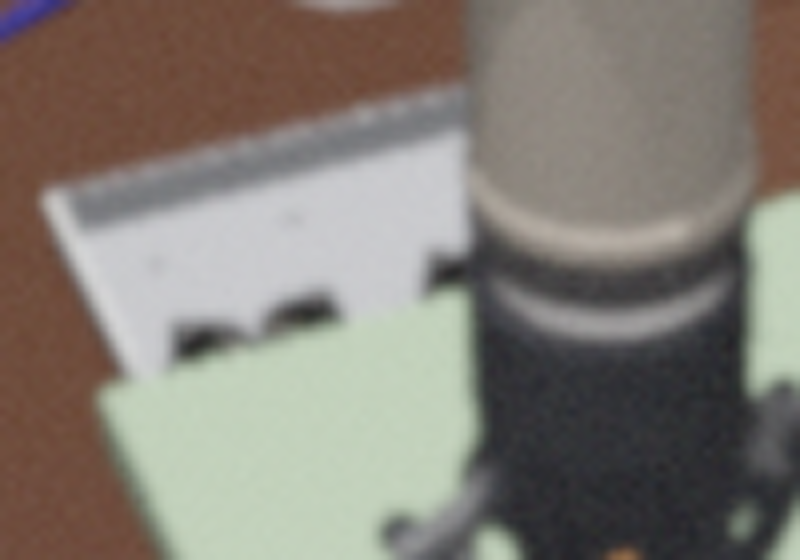

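View pics/t22c.png

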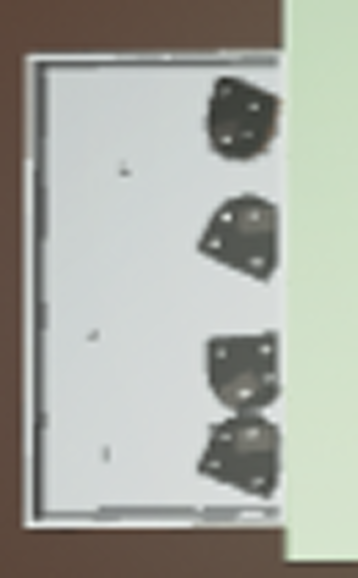

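```bash
python3 -c "
from h import *
import cv2
im=cv2.resize(r.read_camera('top')[172:212,190:220,::-1],None,fx=15,fy=15,interpolation=cv2.INTER_CUBIC); cv2.imwrite('pics/t23.png',im)
a=cv2.imread('pics/t13.png')
s=cv2.imread('pics/s13.png')[100:230,60:420]; cv2.imwrite('pics/s13c.png',cv2.resize(s,None,fx=2.2,fy=2.2))
"
```

```text
(no output)
```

View pics/t23.png

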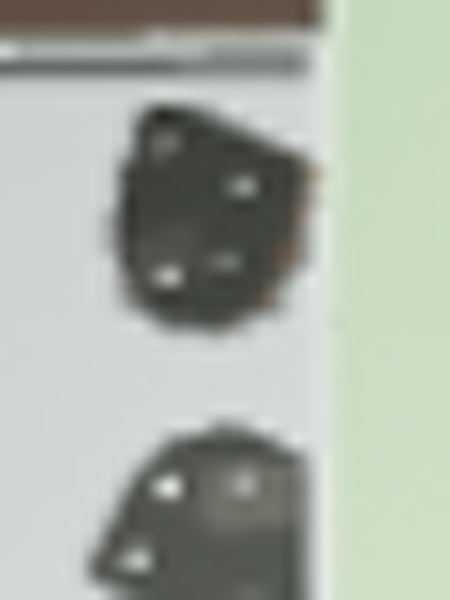

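View pics/s13c.png

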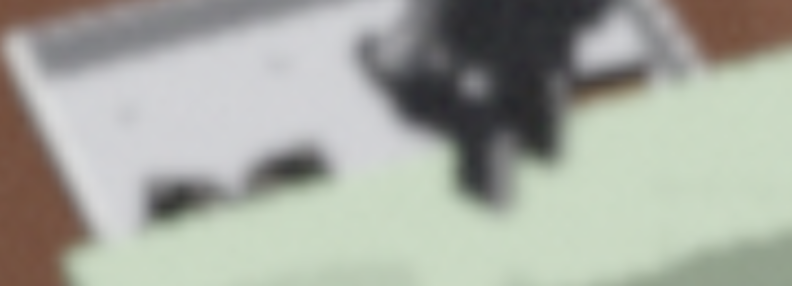

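w1, the top one, is darker than the others, shows its brown edge, and has one corner at the rim by the board. It's leaning on the tray wall, so I'll nudge it down flat by pushing that corner +y with shut fingers set lower.

```bash
python3 -c "
from h import *
for a in [(310,170),(315,175),(290,290),(150,105)]: print(pix2w('top',190+a[0]/15,172+a[1]/15,.032).round(4))
print('edge',pix2w('top',190+330/15,172+170/15,.03).round(4))
go(.622,.17,.14)
print(r.sense()['joint_positions'].round(2))
"
```

```text
[0.6285 0.2121 0.032 ]
[0.6276 0.2111 0.032 ]
[0.6058 0.2151 0.032 ]
[0.6401 0.2425 0.032 ]
edge [0.6288 0.2086 0.03  ]
t 24.42 pos [ 0.4515 -0.2234  0.2697] yaw 6.44 tilt [-0.001   0.0013] w 0.0214 F [-0.2  0.4 -0.8]
tool shift [0.3716 0.2137 0.1301]
[-0.31  0.28  0.93  1.62 -0.23  1.36  0.76]
```

Request:
{"fn": "servo_tool", "kwargs": {"commands": [{"translation":[0.024,0.014,0],"dr":[0,0,0],"claw":255},{"translation":[0.024,0.014,0],"dr":[0,0,0],"claw":255},{"translation":[0.024,0.014,0],"dr":[0,0,0],"claw":255},{"translation":[0.024,0.014,0],"dr":[0,0,0],"claw":255},{"translation":[0.024,0.014,0],"dr":[0,0,0],"claw":255},{"translation":[0.024,0.014,0],"dr":[0,0,0],"claw":255},{"translation":[0.024,0.014,0],"dr":[0,0,0],"claw":255},{"translation":[0.024,0.014,0],"dr":[0,0,0],"claw":255}]}}

```text
clock: 25.08
eef_pos: [0.5411, -0.0169, 0.27]
tool_rot: [0.665, 0.747, 0.0, -0.001]
wrist_force: [0.6, -0.0, -0.8]
gripper_width: 0.0001
```

Request:
{"fn": "servo_tool", "kwargs": {"commands": [{"translation":[0.024,0.014,0],"dr":[0,0,0],"claw":255},{"translation":[0.024,0.014,0],"dr":[0,0,0],"claw":255},{"translation":[0.024,0.014,0],"dr":[0,0,0],"claw":255},{"translation":[0.024,0.014,0],"dr":[0,0,0],"claw":255},{"translation":[0.024,0.014,0],"dr":[0,0,0],"claw":255},{"translation":[0.024,0.014,0],"dr":[0,0,0],"claw":255},{"translation":[0.018,0.012,0.01],"dr":[0,0,0],"claw":255},{"translation":[0,0,0.02],"dr":[0,0,0],"claw":255}]}}

```text
clock: 25.75
eef_pos: [0.6199, 0.161, 0.241]
tool_rot: [0.662, 0.75, 0.004, -0.001]
wrist_force: [-0.5, 0.9, -0.6]
gripper_width: -0.0001
```

```bash
python3 -c "
from h import *
go(.625,.175,.1)
"
```

```text
t 25.75 pos [0.6199 0.161  0.241 ] yaw 7.17 tilt [0.0042 0.0064] w -0.0001 F [-0.5  0.9 -0.6]
tool shift [0.0124 0.0061 0.1411]
```

Request:
{"fn": "servo_tool", "kwargs": {"commands": [{"translation":[0.006,0.005,0.02],"dr":[0,0,0],"claw":255},{"translation":[0,0,0.02],"dr":[0,0,0],"claw":255},{"translation":[0,0,0.02],"dr":[0,0,0],"claw":255},{"translation":[0,0,0.02],"dr":[0,0,0],"claw":255},{"translation":[0,0,0.02],"dr":[0,0,0],"claw":255},{"translation":[0,0,0.02],"dr":[0,0,0],"claw":255},{"translation":[0,0,0],"dr":[0,0,0],"claw":255},{"translation":[0,0,0],"dr":[0,0,0],"claw":255}]}}

```text
clock: 26.42
eef_pos: [0.6209, 0.1593, 0.119]
tool_rot: [0.665, 0.746, -0.001, -0.002]
wrist_force: [-0.1, 0.1, 0.6]
gripper_width: 0.0003
```

```bash
python3 -c "
from h import *
go(.625,.178,.049)
"
```

```text
t 26.42 pos [0.6209 0.1593 0.119 ] yaw 6.56 tilt [-0.0039  0.0008] w 0.0003 F [-0.1  0.1  0.6]
tool shift [0.018  0.0064 0.07  ]
```

Request:
{"fn": "servo_tool", "kwargs": {"commands": [{"translation":[0.006,0.005,0.012],"dr":[0,0,0],"claw":255},{"translation":[0.006,0,0.012],"dr":[0,0,0],"claw":255},{"translation":[0.005,0,0.012],"dr":[0,0,0],"claw":255},{"translation":[0,0,0.012],"dr":[0,0,0],"claw":255},{"translation":[0,0,0.012],"dr":[0,0,0],"claw":255},{"translation":[0,0,0.004],"dr":[0,0,0],"claw":255},{"translation":[0,0,0],"dr":[0,0,0],"claw":255},{"translation":[0,0,0],"dr":[0,0,0],"claw":255}]}}

```text
clock: 27.08
eef_pos: [0.6261, 0.1732, 0.056]
tool_rot: [0.667, 0.745, -0.0, 0.0]
wrist_force: [-0.5, 1.0, -0.4]
gripper_width: 0.0
```

```bash
python3 -c "
from h import *
go(.625,.178,.049)
"
```

```text
t 27.08 pos [0.6261 0.1732 0.056 ] yaw 6.3 tilt [-0.0003 -0.0007] w 0.0 F [-0.5  1.  -0.4]
tool shift [ 0.0049 -0.0006  0.007 ]
```

Next, down 7 mm to put the tip about 2 mm above the board, then push +y by about 60 mm, slowly.

Request:
{"fn": "servo_tool", "kwargs": {"commands": [{"translation":[0,0,0.004],"dr":[0,0,0],"claw":255},{"translation":[0,0,0.003],"dr":[0,0,0],"claw":255},{"translation":[0.006,0,0],"dr":[0,0,0],"claw":255},{"translation":[0.007,0,0],"dr":[0,0,0],"claw":255},{"translation":[0.007,0,0],"dr":[0,0,0],"claw":255},{"translation":[0.007,0,0],"dr":[0,0,0],"claw":255},{"translation":[0.007,0,0],"dr":[0,0,0],"claw":255},{"translation":[0.007,0,0],"dr":[0,0,0],"claw":255}]}}

```text
clock: 27.75
eef_pos: [0.6214, 0.2161, 0.0494]
tool_rot: [0.666, 0.746, 0.0, -0.0]
wrist_force: [0.3, 0.4, 0.2]
gripper_width: -0.0003
```

```bash
python3 -c "
from h import *
import cv2
im=r.read_camera('side'); cv2.imwrite('pics/s24.png',cv2.resize(im[130:210,210:330,::-1],None,fx=6,fy=6))
go(.622,.24,.049)
"
```

```text
t 27.8 pos [0.621  0.2185 0.0492] yaw 6.54 tilt [-0.0002  0.0023] w 0.0 F [-0.5  1.6 -0.1]
tool shift [0.0212 0.0035 0.0003]
```

View pics/s24.png

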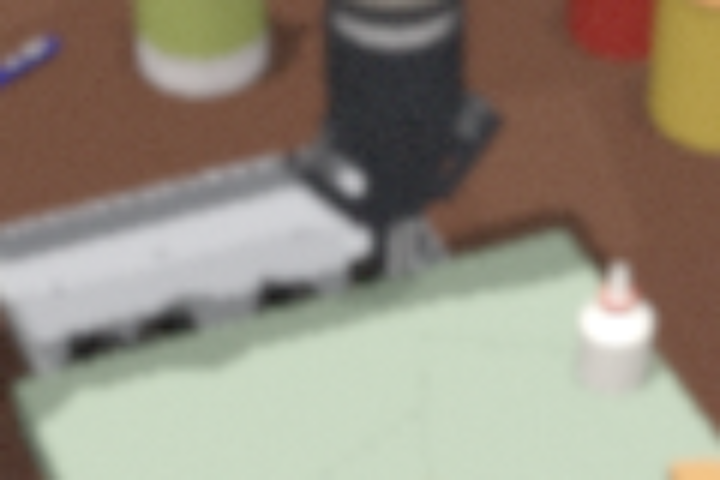

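Request:
{"fn": "servo_tool", "kwargs": {"commands": [{"translation":[0.006,0,0],"dr":[0,0,0],"claw":255},{"translation":[0.006,0,0],"dr":[0,0,0],"claw":255},{"translation":[0,0,0],"dr":[0,0,0],"claw":255},{"translation":[0,0,-0.01],"dr":[0,0,0],"claw":255},{"translation":[-0.005,0,-0.02],"dr":[0,0,0],"claw":255},{"translation":[-0.015,-0.01,-0.03],"dr":[0,0,0],"claw":255},{"translation":[-0.025,-0.02,-0.03],"dr":[0,0,0],"claw":255},{"translation":[-0.03,-0.02,-0.02],"dr":[0,0,0],"claw":255}]}}

```text
clock: 28.47
eef_pos: [0.5809, 0.1487, 0.1609]
tool_rot: [0.666, 0.746, 0.002, 0.001]
wrist_force: [1.6, -0.3, 1.0]
gripper_width: -0.0001
```

Request:
{"fn": "servo_tool", "kwargs": {"commands": [{"translation":[-0.03,-0.02,0],"dr":[0,0,0],"claw":255},{"translation":[-0.03,-0.02,0],"dr":[0,0,0],"claw":255},{"translation":[-0.03,-0.02,0],"dr":[0,0,0],"claw":255},{"translation":[-0.03,-0.02,0],"dr":[0,0,0],"claw":255},{"translation":[-0.03,-0.01,0],"dr":[0,0,0],"claw":255},{"translation":[-0.03,0,0],"dr":[0,0,0],"claw":255},{"translation":[0,0,0],"dr":[0,0,0],"claw":255},{"translation":[0,0,0],"dr":[0,0,0],"claw":255}]}}

```text
clock: 29.13
eef_pos: [0.51, -0.0444, 0.159]
tool_rot: [0.669, 0.743, 0.0, 0.001]
wrist_force: [-0.5, 0.5, -0.7]
gripper_width: 0.0
```

```bash
python3 -c "
from h import *
import cv2
im=r.read_camera('top'); cv2.imwrite('pics/t25.png',cv2.resize(im[140:275,150:350,::-1],None,fx=4,fy=4,interpolation=cv2.INTER_CUBIC)); cv2.imwrite('pics/t25c.png',cv2.resize(im[172:256,180:220,::-1],None,fx=7,fy=7,interpolation=cv2.INTER_CUBIC))
go(.622,.24,.049)
"
```

```text
t 29.18 pos [ 0.5102 -0.042   0.1586] yaw 6.18 tilt [0.0012 0.0007] w 0.0003 F [-0.2  0.9  0.8]
tool shift [0.2683 0.1413 0.1099]
```

View pics/t25.png

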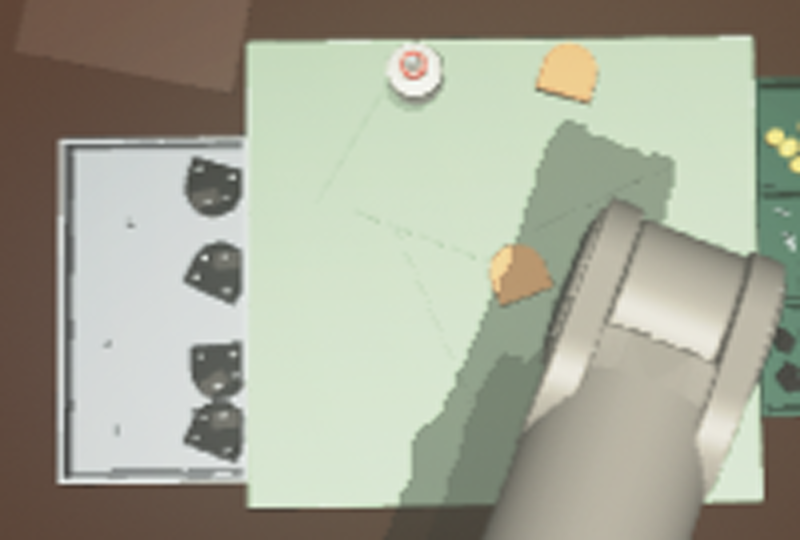

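View pics/t25c.png

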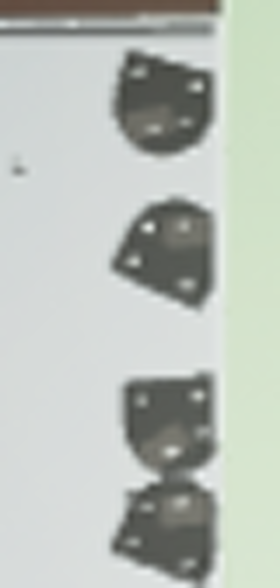

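w1 now lies flat like the others, evenly lit with no side edge showing. The bottle and tan pieces are where they were, and the arm is clear of everything. I'm handing the job in.

```bash
python3 -c "
from h import *
import cv2
a=r.read_camera('top').astype(int); b=cv2.imread('pics/top0.png')[:,:,::-1].astype(int)
def c(im,box,lo):
    x0,y0,x1,y1=box; s=im[y0:y1,x0:x1]; m=(s[...,0]-s[...,2]>lo); v,u=m.nonzero(); return (u.mean()+x0).round(2),(v.mean()+y0).round(2),m.sum()
print('na',c(b,(277,148,307,170),50),c(a,(277,148,307,170),50))
print('nb',c(b,(266,196,294,222),50),c(a,(266,196,294,222),50))
print('collar',c(b,(244,148,264,168),60),c(a,(244,148,264,168),60))
print(r.close_job())
"
```

```text
na (np.float64(291.69), np.float64(157.57), np.int64(165)) (np.float64(291.65), np.float64(157.59), np.int64(164))
nb (np.float64(279.15), np.float64(207.91), np.int64(169)) (np.float64(279.01), np.float64(207.85), np.int64(159))
collar (np.float64(253.0), np.float64(156.25), np.int64(20)) (np.float64(253.0), np.float64(156.25), np.int64(20))
the job is handed in; nothing more can be done
None
```

All four worn heel pieces are in the bare metal scrap tray. They were only pushed, never picked up, and the job was handed in at about 29 s of the 70 s allowed.

- **Pushes:** I swept w3, w4, w1 and w2 along the board and off its +y end. For w1 I used shut fingers turned 90° to stay clear of the glue bottle, and I steered w2 between the two tan pieces.
- **What went wrong:**
  - During the first part of the w2 push the fingers sat about 4 mm too high, and the wrist read about 7 N upward. I lifted, lowered to the right height and pushed on.
  - w1 came to rest leaning on the tray rim, so I nudged it again with lower fingers.
- **Last checks:**
  - **Worn pieces:** the top view shows all four inside the tray, apparently lying flat. I judged flatness from that view only, because the board partly hides the pieces from the side camera.
  - **Tan pieces and bottle:** their centres are within 0.15 pixel (about 0.4 mm) of where they started. One tan piece was partly in shadow for that check.
  - **Rest of the bench:** nothing else looks moved in the pictures, but I didn't measure the other items.

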